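# Fetch the squeeze bottle from the bifold cupboard for the griddle caddy

## Robot

A 6-joint arm with a two-finger parallel gripper is mounted at the origin on the work surface. World frame = base frame: x ahead of the robot, y to its left, z up, the work surface at z = 0. Lengths are in m, angles in rad, forces in N, time in s.
With the tool pointing down it reaches from about 0.425 to 0.95 m from the base axis. Payload 3.5 kg.
Tool frame: the origin (TCP) lies midway between the tips of the shut fingers; the grasp point (between the pads) lies 19 mm behind it; z points along the fingers, y is the direction in which the jaws open and shut (so a half turn about z gives the same grasp; the last joint's range is limited). The gripper opens to 85 mm and grips with 20 to 120 N. Pads are 22 mm wide; open, the fingers measure 114 mm over their backs; the gripper's body (76 mm by 85 mm) begins 54 mm behind the grasp point. The pads swing forward as they close: fully open they stand 13 mm farther back than shut.
Start: joints at [0.991, 0.286, 1.577, -0, 1.279, -0.15], TCP at [0.281, 0.614, 0.231] pointing down, gripper open.
Joint ranges: [-2.77, 2.77], [-0.9, 2.22], [0.21, 2.48], [-1.53, 4.67], [0.24, 2.81], [-2.84, 2.84]. Speed limits (rad/s): [2.79, 2.79, 3.14, 3.14, 3.14, 3.14].

## Interface

Orientations are given as a unit quaternion [x, y, z, w].
In Python, from plant import ctrl gives the robot as it stands.
- The arm moves only by the tool apply_moves, never from a script. Its argument "moves" is a list that holds one entry, the list of rows, each a list of 7 numbers: the shift along the tool's x, y, z in m, then the turn, a rotation vector about the tool's x, y, z in degrees, then the gripper's target within -1 to 1 (shut at 1, half-way at 0, fully open at -1). In form: [[[tx, ty, tz, ax, ay, az, hand], ...]]. A call has 1 to 12 rows; each row shifts and turns the pose as measured when the row begins, along the tool's axes as they then stand; what a row does not reach is not made up. A row lasts 1/10 s, in which the tool goes at most 50 mm and 8.59 degrees, less where a joint would pass 70% of its speed; a pose out of reach is approached as far as the arm can. A call with a gripper value outside its range is refused whole. The fingers move at their own pace and stop on an object; "force" is the grip in N (left out, the last holds). Time passes only in rows, so rows that do not move let the fingers close. It gives the time, the measured TCP pose, the force and the opening at its end, in the units of the state.
- ctrl.get_state(): the state, without advancing time (a new reading comes with each control period).
- ctrl.read_camera(name): name is "scene" or "top" or "wrist"; returns the picture (400x640x3 uint8, red, green, blue); there is no depth.
- ctrl.get_calibration(name): a dict with "camera_matrix" (3x3 intrinsics, pixels), "cam_to_world" (4x4, takes a point from camera to world coordinates). Camera axes: x right, y up, looking along -z (the intrinsics and any distortion apply to the point x, -y, -z); pixel columns grow to the right and rows downward; lengths in m; the calibration is good to about 2 mm. A picture is of the moment at which its call begins: read the wrist's pose just before it. get_calibration takes no time and is no camera call; for the wrist camera it gives the pose at the moment of the call.
- ctrl.sign_off(): hands the job in, once; it reports no verdict.
The state is a dict: "time": time; "qpos": joint angles; "dq": joint speeds; "joint_efforts": joint torques, N m; "eef_pos": TCP position; "tcp_rot": TCP orientation; "contact_force": force on the tool from outside, world axes, zero at the start; "wrist_torque": the same for the moment, N m; "opening": opening from 0.0 (shut) to 1.0 (fully open).
Only numpy, scipy, OpenCV 4.12 (cv2) and the standard library are available. Lean on these libraries where they do the work, as an engineer would, in place of code of your own. Each camera call takes 0.05 s, during which the arm holds its last target. There are 200 camera calls.

## Task

Fold the little plywood cupboard's door fully open by its handle and leave it open. Bring out the squeeze bottle and stand it on the table in front of the cupboard, then take it again by its cap and lower it upright into the empty pocket of the dark steel caddy. Keep the bottle upright all the way, and do not knock or shove any of the other things out of place.

Things in the scene. Friction and masses are not known exactly. Their poses are not given: they have to be found in the camera images.
- cupboard: Plywood cupboard fixed on the table, front (-x side) to the robot, wire top, no back: 180 mm deep (x), 412 wide (y), 340 high. Origin: centre of underside; x away from the robot, y to its left. Opening 380 mm wide at x = -90 mm. The head board overhangs the front 20 mm. Inside stand bottle and jar side by side, either way round, axes 38 to 45 mm behind the opening, 100 mm apart, and a tin at the left.
- panel_a (a joint): Fold of the door, rad: 0 shut, 1.45 fully open (starts at 0 to 0.2). Two upright leaves, each 190 mm wide, 16 thick, from 28 to 318 mm above the table. The left leaf turns by this angle towards the robot; the right leaf, hinged to it, folds behind it along the top track. Open, they stand as a stack 190 mm out at the left of the opening. About 2 N at the handle moves it; it stays where left.
- door_pivot (a point): On the left leaf's upright pivot axis, 300 mm above the table (the handle's grip height). In the cupboard's frame at x = -90 mm, y = +190 mm; the left leaf and handle swing about it. Its axes turn with the leaf: y along the leaf towards the pivot, x into the leaf.
- bottle: Squeeze bottle of plain white plastic with a grey cap and a short pointed nozzle, 122 mm high in all, about 0.25 kg: the tallest thing in the cupboard's lower room and the only one with a nozzle. Round body 56 mm in diameter up to 65 mm, then a shoulder to a 36 mm neck at 76 mm. Origin: centre of its base; z up its axis.
- bottle_mid (a point): Point on the bottle's axis 50 mm above its base, where the body (56 mm in diameter) is held to bring it out. z along the bottle's axis. With a leaning hand the bottle's top comes near the gripper's palm: hold it towards the fingertips.
- bottle_cap: The bottle's ribbed grey cap, firmly on: 40 mm in diameter, from 80 to 106 mm above the bottle's base, with a 16 mm long thin nozzle on top up to 122 mm. Origin: on the axis at the cap's underside.
- cap_mid (a point): Point on the axis within the cap, 95 mm above the bottle's base, where the cap (40 mm in diameter) is held from above.
- caddy: Dark steel caddy standing fixed on the table in front of the cupboard and to its right: an open box 84 mm (x) by 164 mm (y), 70 mm high, walls 4 mm, floor 5 mm, divided across y into two equal square pockets of 76 mm inside. Origin: centre of its underside. The +y pocket is empty, the -y pocket holds the shaker.
- caddy_pocket (a point): Centre of the inner floor of the caddy's empty pocket (76 by 76 mm, 65 mm deep), 5 mm above the table.
- jar: Amber glass jar with a steel lid, 64 mm in diameter, 80 mm high, in the cupboard beside the bottle. Origin: centre of its base. Leave it.
- tin: Tin with a paper wrapper, 68 mm in diameter, 100 mm high, at the left in the cupboard. Origin: centre of its base. Leave it.
- shaker: Steel shaker with a domed perforated top, 62 mm in diameter, 84 mm high, standing in the caddy's other pocket (top 89 mm above the table). Origin: centre of its base. Leave it.
- mug: White mug, 82 mm in diameter, 95 mm high, on the table right of the cupboard. Leave it.
- plates: Stack of paper plates, 224 mm in diameter, 50 mm high, on the table at the near right. Leave it.
- turner: Griddle turner 290 mm long lying flat on the table at the near left. Leave it.
- cups: Sleeve of paper cups, 86 mm in diameter, 160 mm high, at the far right. Leave it.
- shelf_edge (a point): Middle of the front edge of the cupboard's full middle wire shelf, on its underside: 220 mm above the table, 18 mm behind the opening. The inner floor is 25 mm above the table. So in the room below it the gripper must come in tilted from the front (some 35 to 45 degrees), low on the things.
- handle_grip (a point): Pinch point on the bar axis of the door pull, 300 mm above the table. Steel pull on the left leaf by the middle fold: an upright round bar 10 mm thick, 185 to 316 mm above the table, on two standoffs at 200 and 255 mm; free all round above 260. Axis 35 mm clear of the leaf's face (51 mm before the pivot's plane), 165 mm along the leaf from the pivot. Let go along the leaf, or open only a little.
Not all that is in view belongs to the job. What is shaped like the bottle but pink, purple or yellow is not meant.

How it is judged:
On the way, in this order (a step that is already met when the one before it is completed fails the run):
1. the door is drawn at least 0.5 rad open with the fingers on its handle (value of joint panel_a above 0.5 rad and contact force between the fingers and panel_a_c1 above 0.3 N), for 0.05 s.
2. the door is folded fully open (joint past 1.3 rad of its 1.45) (value of joint panel_a above 1.3 rad), for 0.2 s.
3. the bottle stands upright on the table in front of the cupboard, at least 70 mm from the caddy pocket's centre, let go and at rest (x of bottle_mid in the frame of cupboard below -0.12 m and height (world z) of bottle_mid below 0.054 m and angle between bottle_mid's own z axis and vertical below 0.1 rad and horizontal distance between bottle_mid and caddy_pocket above 0.07 m and contact force between the fingers and bottle below 0.1 N and linear speed of bottle below 0.02 m/s), for 0.2 s.
4. the bottle is lifted at least 25 mm off the table with the fingers on its cap (height (world z) of bottle_mid above 0.075 m and contact force between the fingers and bottle_cap above 0.5 N), for 0.1 s.
At the end, for the whole second after the job is handed in: The bottle stands upright (within 0.12 rad) on the floor of the caddy's empty pocket, its axis within 18 mm of the pocket's centre and its height within 6 mm of standing on the floor, at rest and let go; the door is still folded open (joint above 1.2 rad) (horizontal distance between bottle_mid and caddy_pocket below 0.018 m and z of bottle_mid in the frame of caddy_pocket between 0.044 and 0.056 m and angle between bottle_mid's own z axis and vertical below 0.12 rad and linear speed of bottle below 0.02 m/s and value of joint panel_a above 1.2 rad); the robot touches nothing.
It fails at once if the bottle is tipped more than 0.5 rad from upright (angle between bottle_mid's own z axis and vertical above 0.5 rad).
It fails at once if the jar, tin or shaker is shoved more than 35 mm or tipped more than 0.35 rad (distance of any of jar, tin, shaker from where it was at the start of the episode above 0.035 m or angle between any of jar, tin, shaker's own z axis and vertical above 0.35 rad).
It fails at once if the mug, plates, turner or cups are shoved more than 35 mm (distance of any of mug, plates, turner, cups from where it was at the start of the episode above 0.035 m).
It also fails if it takes over 72 s, if anything falls off the work surface, if the arm or the gripper's body presses on something with over 40 N, if the wrist force passes 120 N, or if a joint passes its speed limit or range.

## Working session

There is one attempt and no reset: what is moved stays moved. The work goes in short steps, Python scripts to look and compute and a tool call to move; the robot and the scene stay as the last step left them, time stands still between calls to the robot, and variables do not carry over. Pictures are saved under pics/ and viewed, about 8 in all and at most 12, crops included, and the job is handed in when it is done.

Besides the shell and the picture viewer there is one more tool, called after "Request:" by a JSON object that holds its "method" and its "body". apply_moves: Moves the arm, as the interface text tells. Its arguments: {"type":"object","properties":{"moves":{"type":"array","items":{"type":"array","items":{"type":"array","items":{"type":"number"}}}},"force":{"type":"number"}},"required":["moves"]}

```bash
mkdir -p pics; ls
cat > h.py <<'E'
import numpy as np, cv2
from plant import ctrl
from scipy.spatial.transform import Rotation as R
def snap(n,f):
    im=ctrl.read_camera(n); cv2.imwrite('pics/'+f+'.png',im[:,:,::-1]); return im
def ray(n,u,v,c=None):
    c=c or ctrl.get_calibration(n); K=np.array(c['camera_matrix']);T=np.array(c['cam_to_world'])
    d=np.linalg.inv(K)@[u,v,1]; d=T[:3,:3]@[d[0],-d[1],-d[2]]; return T[:3,3],d/np.linalg.norm(d)
def onz(n,u,v,z):
    o,d=ray(n,u,v); return o+d*(z-o[2])/d[2]
def proj(n,P,c=None):
    c=c or ctrl.get_calibration(n); K=np.array(c['camera_matrix']);T=np.array(c['cam_to_world'])
    p=np.linalg.inv(T)@np.append(P,1); q=K@[p[0],-p[1],-p[2]]; return q[:2]/q[2]
def tri(n1,p1,n2,p2):
    o1,d1=ray(n1,*p1);o2,d2=ray(n2,*p2)
    A=np.array([d1,-d2]).T; t=np.linalg.lstsq(A,o2-o1,rcond=None)[0]
    a,b=o1+d1*t[0],o2+d2*t[1]; return (a+b)/2,np.linalg.norm(a-b)
E
python3 - <<'E'
from h import *
np.set_printoptions(precision=3,suppress=True)
a=snap('scene','s0');b=snap('top','t0')
for n in('scene','top','wrist'):
    c=ctrl.get_calibration(n);print(n,c)
s=ctrl.get_state();print(s)
E
```

```text
pics
scene {'camera_matrix': array([[474.891,   0.   , 323.441],
       [  0.   , 474.891, 200.193],
       [  0.   ,   0.   ,   1.   ]]), 'cam_to_world': array([[-0.321, -0.894,  0.313,  0.928],
       [ 0.947, -0.305,  0.101,  0.062],
       [ 0.006,  0.328,  0.945,  1.487],
       [ 0.   ,  0.   ,  0.   ,  1.   ]])}
top {'camera_matrix': array([[415.444,   0.   , 318.721],
       [  0.   , 415.444, 205.579],
       [  0.   ,   0.   ,   1.   ]]), 'cam_to_world': array([[-0.018,  0.988, -0.156,  0.323],
       [-1.   , -0.02 , -0.011, -0.075],
       [-0.014,  0.156,  0.988,  1.342],
       [ 0.   ,  0.   ,  0.   ,  1.   ]])}
wrist {'camera_matrix': array([[284.69 ,   0.   , 316.532],
       [  0.   , 284.69 , 202.188],
       [  0.   ,   0.   ,   1.   ]]), 'cam_to_world': array([[ 0.417, -0.878, -0.236,  0.221],
       [ 0.909,  0.402,  0.11 ,  0.64 ],
       [-0.002, -0.26 ,  0.966,  0.373],
       [ 0.   ,  0.   ,  0.   ,  1.   ]])}
{'time': 0.1, 'qpos': array([ 0.991,  0.287,  1.578, -0.   ,  1.279, -0.15 ]), 'dq': array([-0.   , -0.002, -0.003,  0.001, -0.003, -0.002]), 'joint_efforts': array([  0.001, -40.73 , -29.37 ,  -0.   ,   0.003,  -0.   ]), 'eef_pos': array([0.281, 0.613, 0.23 ]), 'tcp_rot': array([ 0.213,  0.977, -0.001, -0.   ]), 'contact_force': array([-0.766,  0.339,  1.025]), 'wrist_torque': array([-0.013,  0.019, -0.004]), 'opening': 1.0042818275743668}
```

View pics/s0.png

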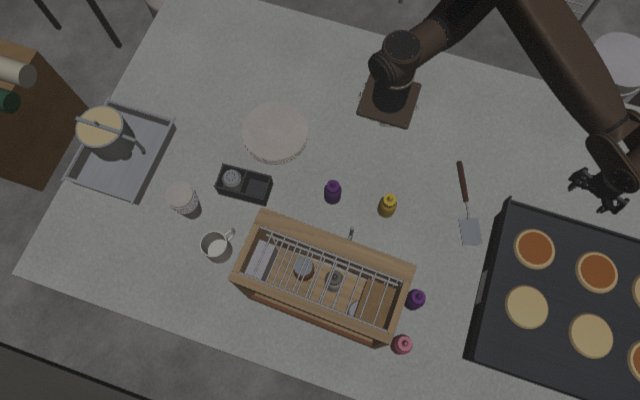

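View pics/t0.png

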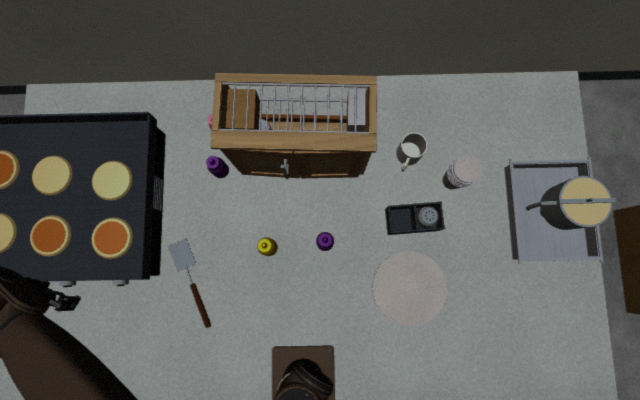

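The scene view shows the cupboard at about (325,280), door to the upper side and handle at (350,233). The caddy is at (245,185), with its empty pocket on the right at (257,190). Inside the cupboard are things at (303,265), (335,280) and (355,308). The top view has the cupboard at (295,112), the handle at (285,168) and the caddy at (415,218). Yellow and purple decoy bottles stand on the table.

Run:
```python
from h import *
a=cv2.imread('pics/s0.png')[200:350,210:430]; b=cv2.imread('pics/t0.png')[65:240,200:455]
a=cv2.resize(a,None,fx=3.5,fy=3.5,interpolation=cv2.INTER_CUBIC)
a=cv2.convertScaleAbs(a,alpha=1.5)
b=cv2.convertScaleAbs(cv2.resize(b,None,fx=3,fy=3,interpolation=cv2.INTER_CUBIC),alpha=1.5)
cv2.imwrite('pics/a1.png',a);cv2.imwrite('pics/b1.png',b);print(a.shape,b.shape)
```

```text
(525, 770, 3) (525, 765, 3)
```

View pics/a1.png

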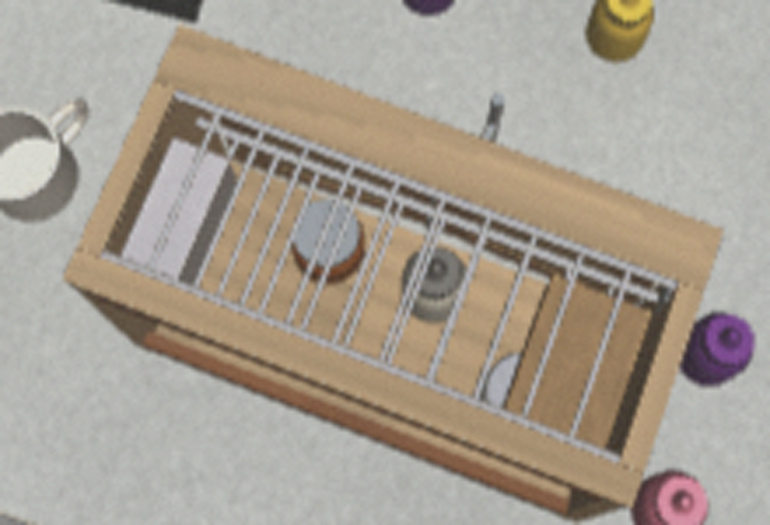

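View pics/b1.png

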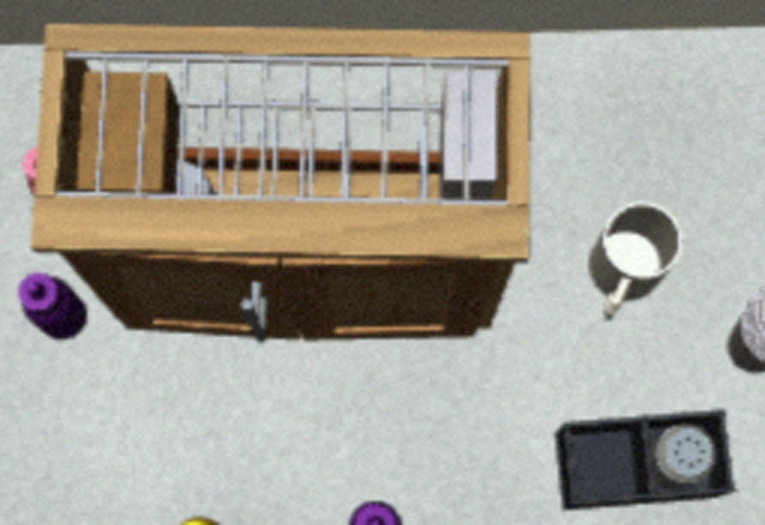

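Close crops. a1 shows three candidates by shape: the grey-capped bottle with nozzle at crop (433,272), which is scene pixel (334,278); the steel-lidded amber jar at (328,235); and the tin at (500,380). Yellow, purple and pink bottles stand outside and are decoys. I choose the grey-capped one, and this crop confirms its nozzle.

Run:
```python
from h import *
np.set_printoptions(precision=4,suppress=True)
S=lambda u,v:(210+(u+.5)/3.5-.5,200+(v+.5)/3.5-.5); T=lambda u,v:(200+(u+.5)/3-.5,65+(v+.5)/3-.5)
tc=dict(FL=(32,248),FR=(527,260),RR=(530,32),RL=(47,25)); sc=dict(FL=(721,230),FR=(178,27),RR=(66,278),RL=(632,507))
for k in tc:
    p=onz('top',*T(*tc[k]),.34);q=onz('scene',*S(*sc[k]),.34);print(k,p,q,tri('top',T(*tc[k]),'scene',S(*sc[k])))
print('cap',onz('scene',*S(434,268),.131),'nozzle',onz('scene',*S(437,268),.147))
print('jar lid',onz('scene',*S(328,230),.105))
print('tin',onz('scene',*S(487,385),.125))
print('caddy top corners',[onz('top',*T(*c),.07)[:2] for c in((557,427),(724,411),(735,490),(566,507))])
print('handle top',tri('top',T(257,286),'scene',S(497,100)))
print('purple2',onz('scene',333,186,.1),onz('scene',388,204,.1))
```

```text
FL [0.634  0.2059 0.34  ] [0.6354 0.2076 0.34  ] (array([0.6348, 0.2073, 0.3371]), np.float64(0.001302626930188882))
FR [ 0.6145 -0.2063  0.34  ] [ 0.6185 -0.2049  0.34  ] (array([ 0.6165, -0.2069,  0.3326]), np.float64(0.0006441468265751853))
RR [ 0.8156 -0.2167  0.34  ] [ 0.8136 -0.2118  0.34  ] (array([ 0.8141, -0.214 ,  0.3417]), np.float64(0.005031476584434929))
RL [0.8324 0.1974 0.34  ] [0.8334 0.2001 0.34  ] (array([0.8335, 0.1993, 0.3375]), np.float64(0.0023453595450078427))
cap [0.6882 0.0198 0.131 ] nozzle [0.6902 0.0226 0.147 ]
jar lid [ 0.6819 -0.0754  0.105 ]
tin [0.7629 0.0895 0.125 ]
caddy top corners [array([ 0.5148, -0.2656]), array([ 0.5279, -0.438 ]), array([ 0.4461, -0.4439]), array([ 0.4321, -0.2713])]
handle top (array([0.5967, 0.0246, 0.3371]), np.float64(0.013074817777598492))
purple2 [ 0.415  -0.0721  0.1   ] [0.4165 0.1073 0.1   ]
```

```bash
cat >> h.py <<'E'
from scipy.spatial.transform import Slerp
def down(a):
    a=np.radians(a); y=np.array([np.cos(a),np.sin(a),0]); z=np.array([0,0,-1.]); return R.from_matrix(np.array([np.cross(y,z),y,z]).T)
def cur():
    s=ctrl.get_state(); return np.array(s['eef_pos']),R.from_quat(s['tcp_rot'])
def rows(P,Rs,hand):
    """P,Rs: way poses incl. current; prints rows"""
    out=[]
    for i in range(len(P)-1):
        t=Rs[i].inv().apply(P[i+1]-P[i]); r=(Rs[i].inv()*Rs[i+1]).as_rotvec(degrees=True)
        out.append([round(float(x),4) for x in t]+[round(float(x),2) for x in r]+[hand])
    for k in range(0,len(out),12): print('[[',*[str(o).replace(' ','') for o in out[k:k+12]],']]',sep=',')
def plan(p,r,hand,n):
    p0,r0=cur(); f=np.linspace(0,1,n+1)
    sl=Slerp([0,1],R.concatenate([r0,r])); rows([p0+(np.array(p)-p0)*k for k in f],[sl(k) for k in f],hand)
C0=np.array([.7347,-.004]);psi=-.042
cR=np.array([[np.cos(psi),-np.sin(psi)],[np.sin(psi),np.cos(psi)]])
cup=lambda x,y:C0+cR@[x,y]
def hnd(t,o=(0,0)):
    return cup(-.09-.165*np.sin(t)-.051*np.cos(t),.19-.165*np.cos(t)+.051*np.sin(t))
E
python3 - <<'E'
from h import *
plan([.54,.027,.40],down(87.6),-1,16)
for t in(0,.1,.2,1.45):print(hnd(t),proj('top',[*hnd(t),.316]),proj('scene',[*hnd(t),.316]))
E
```

```text
[[,[-0.03,-0.0266,-0.0106,-0.01,-0.0,-1.39,-1],[-0.0293,-0.0273,-0.0106,-0.01,-0.0,-1.39,-1],[-0.0287,-0.028,-0.0106,-0.01,-0.0,-1.39,-1],[-0.028,-0.0287,-0.0106,-0.01,-0.0,-1.39,-1],[-0.0273,-0.0293,-0.0106,-0.01,-0.0,-1.39,-1],[-0.0266,-0.03,-0.0106,-0.01,-0.0,-1.39,-1],[-0.0258,-0.0306,-0.0106,-0.01,-0.0,-1.39,-1],[-0.0251,-0.0312,-0.0106,-0.01,-0.0,-1.39,-1],[-0.0243,-0.0318,-0.0106,-0.01,-0.0,-1.39,-1],[-0.0235,-0.0324,-0.0106,-0.01,-0.0,-1.39,-1],[-0.0227,-0.033,-0.0106,-0.01,-0.0,-1.39,-1],[-0.0219,-0.0335,-0.0106,-0.01,-0.0,-1.39,-1],]]
[[,[-0.0211,-0.034,-0.0106,-0.01,-0.0,-1.39,-1],[-0.0203,-0.0345,-0.0106,-0.01,-0.0,-1.39,-1],[-0.0194,-0.035,-0.0106,-0.01,-0.0,-1.39,-1],[-0.0186,-0.0355,-0.0106,-0.01,-0.0,-1.39,-1],]]
[0.59487404 0.02689821] [282.69761767 163.44530808] [349.65469735 229.82506124]
[0.578919   0.03348976] [280.1316788  169.61101283] [353.99448086 224.94342799]
[0.56370173 0.04164122] [276.93795331 175.5333752 ] [358.79658402 220.54403763]
[0.48425453 0.22746515] [203.00034362 208.02076497] [436.54035572 214.91479381]
```

Request:
{"method": "apply_moves", "body": {"moves": [[[-0.03, -0.027, -0.011, 0, 0, -1.4, -1], [-0.03, -0.027, -0.011, 0, 0, -1.4, -1], [-0.029, -0.028, -0.011, 0, 0, -1.4, -1], [-0.028, -0.029, -0.011, 0, 0, -1.4, -1], [-0.027, -0.029, -0.011, 0, 0, -1.4, -1], [-0.027, -0.03, -0.011, 0, 0, -1.4, -1], [-0.026, -0.031, -0.011, 0, 0, -1.4, -1], [-0.025, -0.031, -0.011, 0, 0, -1.4, -1], [-0.024, -0.032, -0.011, 0, 0, -1.4, -1], [-0.023, -0.032, -0.011, 0, 0, -1.4, -1], [-0.023, -0.033, -0.011, 0, 0, -1.4, -1], [-0.022, -0.033, -0.011, 0, 0, -1.4, -1]]]}}

```text
time: 1.3
eef_pos: [0.4811, 0.1613, 0.3576]
tcp_rot: [0.057, 0.998, -0.007, -0.007]
contact_force: [1.3, -0.1, -0.7]
opening: 0.999
```

Request:
{"method": "apply_moves", "body": {"moves": [[[-0.021, -0.034, -0.011, 0, 0, -1.4, -1], [-0.02, -0.034, -0.011, 0, 0, -1.4, -1], [-0.019, -0.035, -0.011, 0, 0, -1.4, -1], [-0.018, -0.035, -0.011, 0, 0, -1.4, -1], [0, 0, 0, 0, 0, 0, -1]]]}}

```text
time: 1.8
eef_pos: [0.5513, 0.0077, 0.4029]
tcp_rot: [0.009, 1.0, -0.007, -0.008]
contact_force: [0.2, -0.3, -0.4]
opening: 0.999
```

Run:
```python
from h import *
p,r=cur();print(p,r.as_matrix()[:,1],r.as_matrix()[:,2])
c=ctrl.get_calibration('wrist');im=snap('wrist','w1')
for t in(0,.05,.1):print(proj('wrist',[*hnd(t),.316],c),proj('wrist',[*hnd(t),.26],c))
```

```text
[0.55129951 0.00772727 0.4028547 ] [ 0.01778137  0.99975072 -0.01350298] [-0.01529347 -0.01323158 -0.9997955 ]
[340.91699446 256.10167627] [337.24967107 233.56212747]
[344.5110547  247.51551974] [340.17296458 226.36742633]
[348.62598834 238.9606783 ] [343.51433752 219.21948021]
```

View pics/w1.png

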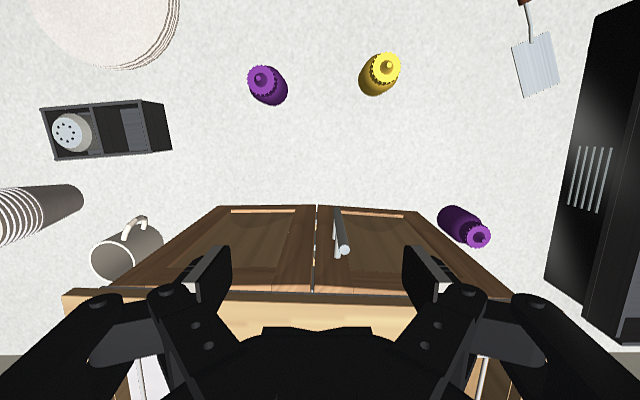

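The wrist view shows the bar top at (344,250), so the door is about 0.04 rad open, which agrees with the cupboard model. No obstruction there.

Run:
```python
from h import *
h=hnd(.04);print(h)
plan([*h,.345],down(85.3),-1,2)
rows([np.array([0,0,.345]),np.array([0,0,.28])],[down(85)]*2,-1)
```

```text
[0.58841355 0.02934307]
[[,[-0.0193,0.0106,0.0281,-0.36,-0.47,1.87,-1],[-0.0187,0.011,0.0283,-0.36,-0.47,1.87,-1],]]
[[,[0.0,0.0,0.065,0.0,0.0,0.0,-1],]]
```

Request:
{"method": "apply_moves", "body": {"moves": [[[-0.019, 0.011, 0.028, -0.4, -0.5, 1.9, -1], [-0.019, 0.011, 0.028, -0.4, -0.5, 1.9, -1], [0, 0, 0, 0, 0, 0, -1]]]}}

```text
time: 2.15
eef_pos: [0.5882, 0.0321, 0.3436]
tcp_rot: [0.043, 0.999, 0.002, 0.001]
contact_force: [-1.0, -0.4, -0.5]
opening: 0.998
```

Run:
```python
from h import *
print(cur()[0]);plan([*hnd(.04),.282],down(85.3),-1,3)
```

```text
[0.58821742 0.03209417 0.34362223]
[[,[-0.0001,-0.001,0.0205,0.06,0.03,-0.08,-1],[-0.0001,-0.001,0.0205,0.06,0.03,-0.08,-1],[-0.0001,-0.0009,0.0205,0.06,0.03,-0.08,-1],]]
```

Request:
{"method": "apply_moves", "body": {"moves": [[[0, -0.001, 0.02, 0, 0, 0, -1], [0, -0.001, 0.02, 0, 0, 0, -1], [0, -0.001, 0.02, 0, 0, 0, -1], [0, 0, 0, 0, 0, 0, 1], [0, 0, 0, 0, 0, 0, 1], [0, 0, 0, 0, 0, 0, 1], [0, 0, 0, 0, 0, 0, 1], [0, 0, 0, 0, 0, 0, 1], [0, 0, 0, 0, 0, 0, 1], [0, 0, 0, 0, 0, 0, 1]]], "force": 40}}

```text
time: 3.15
eef_pos: [0.5842, 0.0303, 0.2888]
tcp_rot: [0.038, 0.999, -0.004, 0.0]
contact_force: [1.0, 1.3, -2.3]
opening: 0.101
```

Run:
```python
from h import *
p,r=cur();print(p,r.as_matrix())
# arc: 24 steps to theta 1.45
T=np.linspace(.04,1.46,25);off=p[:2]-hnd(.04);print(off)
P=[np.array([*(hnd(t)),p[2]]) for t in T]
rows(P,[down(np.degrees(psi-t)+90) for t in T],1)
```

```text
[0.58417127 0.03027702 0.28878171] [[-9.97040599e-01  7.68748718e-02  5.45916694e-04]
 [ 7.68677869e-02  9.97007235e-01 -8.24117804e-03]
 [-1.17782240e-03 -8.17482568e-03 -9.99965892e-01]]
[-0.00424227  0.00093395]
[[,[0.0097,0.0033,0.0,0.0,0.0,3.39,1],[0.0097,0.0033,0.0,0.0,0.0,3.39,1],[0.0097,0.0033,0.0,0.0,0.0,3.39,1],[0.0097,0.0033,0.0,0.0,0.0,3.39,1],[0.0097,0.0033,0.0,0.0,0.0,3.39,1],[0.0097,0.0033,0.0,0.0,0.0,3.39,1],[0.0097,0.0033,0.0,0.0,0.0,3.39,1],[0.0097,0.0033,0.0,0.0,0.0,3.39,1],[0.0097,0.0033,0.0,0.0,0.0,3.39,1],[0.0097,0.0033,0.0,0.0,0.0,3.39,1],[0.0097,0.0033,0.0,0.0,0.0,3.39,1],[0.0097,0.0033,0.0,0.0,0.0,3.39,1],]]
[[,[0.0097,0.0033,0.0,0.0,0.0,3.39,1],[0.0097,0.0033,0.0,0.0,0.0,3.39,1],[0.0097,0.0033,0.0,0.0,0.0,3.39,1],[0.0097,0.0033,0.0,0.0,0.0,3.39,1],[0.0097,0.0033,0.0,0.0,0.0,3.39,1],[0.0097,0.0033,0.0,0.0,0.0,3.39,1],[0.0097,0.0033,0.0,0.0,0.0,3.39,1],[0.0097,0.0033,0.0,0.0,0.0,3.39,1],[0.0097,0.0033,0.0,0.0,0.0,3.39,1],[0.0097,0.0033,0.0,0.0,0.0,3.39,1],[0.0097,0.0033,0.0,0.0,0.0,3.39,1],[0.0097,0.0033,0.0,0.0,0.0,3.39,1],]]
```

Request:
{"method": "apply_moves", "body": {"moves": [[[0.01, 0.003, 0, 0, 0, 3.4, 1], [0.01, 0.003, 0, 0, 0, 3.4, 1], [0.01, 0.003, 0, 0, 0, 3.4, 1], [0.01, 0.003, 0, 0, 0, 3.4, 1], [0.01, 0.003, 0, 0, 0, 3.4, 1], [0.01, 0.003, 0, 0, 0, 3.4, 1], [0.01, 0.003, 0, 0, 0, 3.4, 1], [0.01, 0.003, 0, 0, 0, 3.4, 1], [0.01, 0.003, 0, 0, 0, 3.4, 1], [0.01, 0.003, 0, 0, 0, 3.4, 1], [0.01, 0.003, 0, 0, 0, 3.4, 1], [0.01, 0.003, 0, 0, 0, 3.4, 1]]]}}

```text
time: 4.35
eef_pos: [0.4973, 0.1156, 0.2887]
tcp_rot: [0.397, 0.918, 0.006, 0.014]
contact_force: [5.8, -1.2, -3.4]
opening: 0.102
```

```bash
cat > arc.py <<'E'
from h import *
p,r=cur();y=r.as_matrix()[:,1];print(p,'yaw-th',psi+np.pi/2-np.arctan2(y[1],y[0]))
piv=cup(-.09,.19);d=cR.T@(p[:2]-piv)
th=np.arctan2(-d[0],-d[1])-np.arctan2(.051,.165);print('theta by pos',th,'radius err',np.hypot(*d)-np.hypot(.051,.165))
T=np.linspace(th,1.46,13)
P=[p]+[np.array([*hnd(t),p[2]]) for t in T[1:]]
rows(P,[r]+[down(np.degrees(psi-t)+90) for t in T[1:]],1)
E
python3 arc.py
```

```text
[0.49726444 0.1156226  0.28872331] yaw-th 0.7738289246079614
theta by pos 0.7848912711818421 radius err -0.00050369223118224
[[,[0.0093,0.0028,-0.0001,1.3,1.11,3.84,1],[0.0092,0.0031,0.0,0.0,0.0,3.22,1],[0.0092,0.0031,0.0,0.0,0.0,3.22,1],[0.0092,0.0031,0.0,0.0,0.0,3.22,1],[0.0092,0.0031,0.0,0.0,0.0,3.22,1],[0.0092,0.0031,0.0,0.0,0.0,3.22,1],[0.0092,0.0031,0.0,0.0,0.0,3.22,1],[0.0092,0.0031,0.0,0.0,0.0,3.22,1],[0.0092,0.0031,0.0,0.0,0.0,3.22,1],[0.0092,0.0031,0.0,0.0,0.0,3.22,1],[0.0092,0.0031,0.0,0.0,0.0,3.22,1],[0.0092,0.0031,0.0,0.0,0.0,3.22,1],]]
```

The fold is tracking well, about 0.78 rad by position with a radius error of 0.5 mm. I'll continue.

Request:
{"method": "apply_moves", "body": {"moves": [[[0.009, 0.003, 0, 1, 1, 3.5, 1], [0.009, 0.003, 0, 0, 0, 3.3, 1], [0.009, 0.003, 0, 0, 0, 3.3, 1], [0.009, 0.003, 0, 0, 0, 3.3, 1], [0.009, 0.003, 0, 0, 0, 3.3, 1], [0.009, 0.003, 0, 0, 0, 3.3, 1], [0.009, 0.003, 0, 0, 0, 3.3, 1], [0.009, 0.003, 0, 0, 0, 3.3, 1], [0.009, 0.003, 0, 0, 0, 3.3, 1], [0.009, 0.003, 0, 0, 0, 3.3, 1], [0.009, 0.003, 0, 0, 0, 3.3, 1], [0.009, 0.003, 0, 0, 0, 3.3, 1]]]}}

```text
time: 5.55
eef_pos: [0.4853, 0.2299, 0.2888]
tcp_rot: [0.692, 0.722, 0.001, 0.005]
contact_force: [1.2, -1.1, -2.9]
opening: 0.1
```

```bash
python3 arc.py
```

```text
[0.48531596 0.22992139 0.28876948] yaw-th 1.48596111170059
theta by pos 1.4652665011827286 radius err -0.00047717663301199975
[[,[0.0001,-0.0005,-0.0,0.48,0.35,-1.21,1],[-0.0001,-0.0,0.0,0.0,0.0,-0.03,1],[-0.0001,-0.0,0.0,0.0,0.0,-0.03,1],[-0.0001,-0.0,0.0,0.0,0.0,-0.03,1],[-0.0001,-0.0,0.0,0.0,0.0,-0.03,1],[-0.0001,-0.0,0.0,0.0,0.0,-0.03,1],[-0.0001,-0.0,0.0,0.0,0.0,-0.03,1],[-0.0001,-0.0,0.0,0.0,0.0,-0.03,1],[-0.0001,-0.0,0.0,0.0,0.0,-0.03,1],[-0.0001,-0.0,0.0,0.0,0.0,-0.03,1],[-0.0001,-0.0,0.0,0.0,0.0,-0.03,1],[-0.0001,-0.0,0.0,0.0,0.0,-0.03,1],]]
```

Door is at the stop. I'll release with a small opening and rise.

Request:
{"method": "apply_moves", "body": {"moves": [[[0, 0, 0, 0, 0, 0, 1], [0, 0, 0, 0, 0, 0, 1], [0, 0, 0, 0, 0, 0, 0], [0, 0, 0, 0, 0, 0, 0], [0, 0, 0, 0, 0, 0, 0], [0, 0, -0.02, 0, 0, 0, 0], [0, 0, -0.03, 0, 0, 0, 0], [0, 0, -0.04, 0, 0, 0, 0], [0, 0, -0.04, 0, 0, 0, 0]]]}}

```text
time: 6.45
eef_pos: [0.4818, 0.2295, 0.4173]
tcp_rot: [0.691, 0.723, -0.004, 0.001]
contact_force: [0.6, 0.3, -0.4]
opening: 0.501
```

```bash
cat >> h.py <<'E'
B=np.array([.689,.021])
def lean(e,yaw=psi):
    """tool pointing forward, e deg below horizontal, camera on top"""
    e=np.radians(e);c,s=np.cos(yaw),np.sin(yaw); z=np.array([np.cos(e)*c,np.cos(e)*s,-np.sin(e)]); y=np.array([s,-c,0]); return R.from_matrix(np.array([np.cross(y,z),y,z]).T)
def q(): print('q',np.round(ctrl.get_state()['qpos'],3))
E
python3 - <<'E'
from h import *
p,r=cur();print(p);q()
im=snap('top','t2')
print(proj('top',[*hnd(1.45),.316]),proj('top',[*B,.131]))
plan([.50,.05,.38],down(-92.4),-1,12)
E
```

```text
[0.48183333 0.22950364 0.4173378 ]
q [ 0.257 -0.107  1.666 -0.006  1.587  0.211]
[203.00034362 208.02076497] [290.63704341 148.78243599]
[[,[-0.015,0.0006,0.0039,0.05,-0.02,7.92,-1],[-0.0148,0.0027,0.0039,0.05,-0.02,7.92,-1],[-0.0143,0.0047,0.0039,0.05,-0.02,7.92,-1],[-0.0135,0.0066,0.0039,0.05,-0.02,7.92,-1],[-0.0124,0.0084,0.0039,0.05,-0.02,7.92,-1],[-0.0112,0.0101,0.0039,0.05,-0.02,7.92,-1],[-0.0097,0.0115,0.0039,0.05,-0.02,7.92,-1],[-0.008,0.0128,0.0039,0.05,-0.02,7.92,-1],[-0.0061,0.0137,0.0039,0.05,-0.02,7.92,-1],[-0.0042,0.0145,0.0039,0.05,-0.02,7.92,-1],[-0.0022,0.0149,0.0039,0.05,-0.02,7.92,-1],[-0.0001,0.0151,0.0039,0.05,-0.02,7.92,-1],]]
```

Request:
{"method": "apply_moves", "body": {"moves": [[[-0.015, 0.001, 0.004, 0, 0, 8, -1], [-0.015, 0.003, 0.004, 0, 0, 8, -1], [-0.014, 0.005, 0.004, 0, 0, 8, -1], [-0.013, 0.007, 0.004, 0, 0, 8, -1], [-0.012, 0.008, 0.004, 0, 0, 8, -1], [-0.011, 0.01, 0.004, 0, 0, 8, -1], [-0.01, 0.012, 0.004, 0, 0, 8, -1], [-0.008, 0.013, 0.004, 0, 0, 8, -1], [-0.006, 0.014, 0.004, 0, 0, 8, -1], [-0.004, 0.014, 0.004, 0, 0, 8, -1], [-0.002, 0.015, 0.004, 0, 0, 8, -1], [0, 0.015, 0.004, 0, 0, 8, -1]]]}}

```text
time: 7.7
eef_pos: [0.4972, 0.0432, 0.3888]
tcp_rot: [0.998, -0.063, 0.016, -0.001]
contact_force: [0.0, -0.2, -0.5]
opening: 0.999
```

Run:
```python
from h import *
p,r=cur();print(p);q()
t=lean(40); g=np.array([*B,.072])+.016*t.apply([0,0,1]); s=g-.17*t.apply([0,0,1]);print(g,s)
plan(s,t,-1,12)
```

```text
[0.49718048 0.04324825 0.38876431]
q [-0.119 -0.208  1.805  0.004  1.512  1.578]
[0.7012459  0.02048537 0.0617154 ] [0.57113319 0.02595332 0.17098929]
[[,[0.0057,0.0007,0.0183,0.16,4.01,-0.38,-1],[0.0044,0.0008,0.0187,0.16,4.01,-0.38,-1],[0.0031,0.0009,0.019,0.16,4.01,-0.38,-1],[0.0017,0.001,0.0191,0.16,4.01,-0.38,-1],[0.0004,0.001,0.0192,0.16,4.01,-0.38,-1],[-0.001,0.0011,0.0192,0.16,4.01,-0.38,-1],[-0.0023,0.0011,0.019,0.16,4.01,-0.38,-1],[-0.0036,0.0012,0.0188,0.16,4.01,-0.38,-1],[-0.0049,0.0012,0.0185,0.16,4.01,-0.38,-1],[-0.0062,0.0012,0.0181,0.16,4.01,-0.38,-1],[-0.0075,0.0012,0.0177,0.16,4.01,-0.38,-1],[-0.0087,0.0012,0.0171,0.16,4.01,-0.38,-1],]]
```

Request:
{"method": "apply_moves", "body": {"moves": [[[0.006, 0.001, 0.018, 0, 4, -0.4, -1], [0.004, 0.001, 0.019, 0, 4, -0.4, -1], [0.003, 0.001, 0.019, 0, 4, -0.4, -1], [0.002, 0.001, 0.019, 0, 4, -0.4, -1], [0, 0.001, 0.019, 0, 4, -0.4, -1], [-0.001, 0.001, 0.019, 0, 4, -0.4, -1], [-0.002, 0.001, 0.019, 0, 4, -0.4, -1], [-0.004, 0.001, 0.019, 0, 4, -0.4, -1], [-0.005, 0.001, 0.018, 0, 4, -0.4, -1], [-0.006, 0.001, 0.018, 0, 4, -0.4, -1], [-0.007, 0.001, 0.018, 0, 4, -0.4, -1], [-0.009, 0.001, 0.017, 0, 4, -0.4, -1]]]}}

```text
time: 8.9
eef_pos: [0.5657, 0.0101, 0.1977]
tcp_rot: [0.912, -0.017, 0.409, 0.017]
contact_force: [0.2, 1.1, -0.3]
opening: 0.999
```

Run:
```python
from h import *
p,r=cur();print(p);q();z=r.as_matrix()[:,2];print(z,'e',np.degrees(np.arcsin(-z[2])),'y',r.as_matrix()[:,1])
c=ctrl.get_calibration('wrist');print(c['cam_to_world'][:3,3]);im=snap('wrist','w2')
for P in([*B,.147],[*B,.131],[*B,.09],[*B,.025]):print(proj('wrist',P,c))
```

```text
[0.56570577 0.01006592 0.19770555]
q [-0.213 -0.272  2.365  0.504  0.24   0.954]
[ 0.74568946 -0.04406124 -0.66483519] e 41.669683176281225 y [-0.04423414 -0.9988835   0.01658624]
[0.50277987 0.0148813  0.34185638]
[297.70616146 149.62920644]
[298.34740814 161.13504617]
[299.73966581 186.11621813]
[301.41303599 216.14137037]
```

View pics/w2.png

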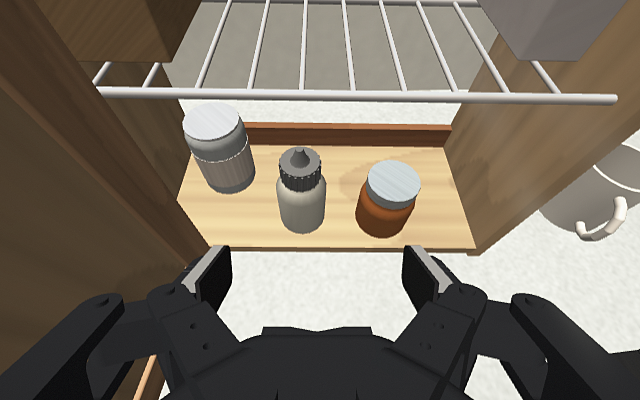

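The wrist view shows the bottle nozzle at (300,150), the jar on its right at (393,185) and the tin on its left at (218,150). The bottle agrees with my estimate to about 2 mm, so I shift y to 0.019. Joint 5 is at its lower limit, so I'll approach in short pieces.

```bash
sed -i 's/^B=.*/B=np.array([.689,.019])/' h.py
python3 - <<'E'
from h import *
t=lean(40); g=np.array([*B,.072])+.016*t.apply([0,0,1]); s=g-.09*t.apply([0,0,1]);print(g,s)
plan(s,t,-1,8)
E
```

```text
[0.7012459  0.01848537 0.0617154 ] [0.6323627  0.02138017 0.11956628]
[[,[-0.002,-0.0021,0.0127,0.1,0.18,0.08,-1],[-0.002,-0.0021,0.0127,0.1,0.18,0.08,-1],[-0.0021,-0.0021,0.0127,0.1,0.18,0.08,-1],[-0.0021,-0.0021,0.0127,0.1,0.18,0.08,-1],[-0.0021,-0.002,0.0127,0.1,0.18,0.08,-1],[-0.0022,-0.002,0.0127,0.1,0.18,0.08,-1],[-0.0022,-0.002,0.0127,0.1,0.18,0.08,-1],[-0.0023,-0.0019,0.0126,0.1,0.18,0.08,-1],]]
```

Request:
{"method": "apply_moves", "body": {"moves": [[[-0.002, -0.002, 0.013, 0, 0.2, 0, -1], [-0.002, -0.002, 0.013, 0, 0.2, 0, -1], [-0.002, -0.002, 0.013, 0, 0.2, 0, -1], [-0.002, -0.002, 0.013, 0, 0.2, 0, -1], [-0.002, -0.002, 0.013, 0, 0.2, 0, -1], [-0.002, -0.002, 0.013, 0, 0.2, 0, -1], [-0.002, -0.002, 0.013, 0, 0.2, 0, -1], [-0.002, -0.002, 0.013, 0, 0.2, 0, -1]]]}}

```text
time: 9.75
eef_pos: [0.6244, -0.0093, 0.1602]
tcp_rot: [0.913, -0.006, 0.408, -0.011]
contact_force: [0.7, -0.0, -0.1]
opening: 1.007
```

```bash
cat > go.py <<'E'
from h import *
import sys
e=float(sys.argv[1]);off=float(sys.argv[2]);n=int(sys.argv[3]);hand=float(sys.argv[4])
p,r=cur();q();z=r.as_matrix()[:,2];print(p,'e',np.degrees(np.arcsin(-z[2])),'yawerr',np.degrees(np.arctan2(z[1],z[0])-psi),'y',r.as_matrix()[:,1])
t=lean(e); zt=t.apply([0,0,1]); g=np.array([*B,.072])+(.016-off)*zt;print('to',g,'lateral',cR.T@(p[:2]-g[:2]))
plan(g,t,hand,n)
E
python3 go.py 40 0.03 6 -1
```

```text
q [-0.262 -0.048  2.255  1.077  0.237  0.348]
[ 0.62444126 -0.00932675  0.16017033] e 41.809024942512025 yawerr 3.5364718112952858 y [-0.00193479 -0.9997051  -0.02420698]
to [0.67828484 0.0194503  0.08099903] lateral [-0.05258781 -0.03101244]
[[,[-0.0039,-0.0045,0.0156,-0.44,0.31,0.08,-1.0],[-0.004,-0.0046,0.0155,-0.44,0.31,0.08,-1.0],[-0.0041,-0.0047,0.0154,-0.44,0.31,0.08,-1.0],[-0.0042,-0.0048,0.0154,-0.44,0.31,0.08,-1.0],[-0.0043,-0.0049,0.0153,-0.44,0.31,0.08,-1.0],[-0.0044,-0.0051,0.0153,-0.44,0.31,0.08,-1.0],]]
```

```bash
cat > kin.py <<'E'
import numpy as np
from scipy.spatial.transform import Rotation as R
data=[([.991,.287,1.578,0,1.279,-.15],[.281,.613,.23],[.213,.977,-.001,0]),
([.257,-.107,1.666,-.006,1.587,.211],[.48183,.2295,.41734],[.691,.723,-.004,.001]),
([-.119,-.208,1.805,.004,1.512,1.578],[.49718,.04325,.38876],[.998,-.063,.016,-.001]),
([-.213,-.272,2.365,.504,.24,.954],[.56571,.01007,.19771],[.912,-.017,.409,.017]),
([-.262,-.048,2.255,1.077,.237,.348],[.62444,-.00933,.16017],[.913,-.006,.408,-.011])]
E_=lambda a,x:R.from_euler(a,x)
def chain(q,s4=1,s6=1):
    A=E_('z',q[0]);Bm=A*E_('y',q[1]);C=Bm*E_('y',q[2]);D=C*E_('z',s4*q[3]);F=D*E_('y',q[4]);G=F*E_('z',s6*q[5]);return A,Bm,C,F,G
def fit(s4,s6):
    X=[];Y=[];e=[]
    res=[]
    for q,p,o in data:
        A,Bm,C,F,G=chain(q,s4,s6)
        X.append(np.hstack([np.c_[[0,0,1]],A.as_matrix()[:,:2],Bm.as_matrix()[:,[0,2]],C.as_matrix()[:,[0,2]],F.as_matrix()[:,[0,2]]]));Y+=list(p)
        res.append(G.inv()*R.from_quat(o))
    m=R.concatenate(res).mean()
    err=[np.degrees((m.inv()*x).magnitude()) for x in res]
    X=np.vstack(X);w=np.linalg.lstsq(X,np.array(Y),rcond=1e-4)[0]
    return w,X@w-Y,m,err
if __name__=='__main__':
    np.set_printoptions(precision=4,suppress=True)
    for s4 in(1,-1):
        for s6 in(1,-1):
            w,r,m,e=fit(s4,s6);print(s4,s6,np.array(e),w,abs(r).max(),m.as_quat())
E
python3 kin.py
```

```text
1 1 [0.0508 0.0811 0.0373 0.0744 0.0526] [0.2395 0.0016 0.1009 0.0006 0.4429 0.0207 0.5709 0.0005 0.2486] 0.00019396016700577723 [ 0.0001 -0.0001  0.7071  0.7071]
1 -1 [ 69.4858  28.0528 128.5396  57.0528  12.3851] [0.2395 0.0016 0.1009 0.0006 0.4429 0.0207 0.5709 0.0005 0.2486] 0.00019396016700577723 [-0.0002 -0.     -0.9463 -0.3233]
-1 1 [29.3167 29.3689 29.2209 28.6184 94.229 ] [ 0.1024 -0.0485  0.1054 -0.0241  0.3599 -0.1301  0.5429 -0.0871  0.1826] 0.019383114861630052 [-0.0082  0.0557  0.8584  0.5099]
-1 -1 [165.1165 123.9934  34.8573  17.8079  18.4723] [ 0.1024 -0.0485  0.1054 -0.0241  0.3599 -0.1301  0.5429 -0.0871  0.1826] 0.019383114861630052 [-0.0725  0.0728  0.8708 -0.4808]
```

The kinematic model fits to 0.2 mm. I'll use it to look for reachable leaning poses.

```bash
cat >> kin.py <<'E'
from scipy.optimize import least_squares
W,_,M,_=fit(1,1)
LO=np.array([-2.77,-.9,.21,-1.53,.24,-2.84]);HI=np.array([2.77,2.22,2.48,4.67,2.81,2.84])
def fk(q):
    A,Bm,C,F,G=chain(q)
    p=np.hstack([np.c_[[0,0,1]],A.as_matrix()[:,:2],Bm.as_matrix()[:,[0,2]],C.as_matrix()[:,[0,2]],F.as_matrix()[:,[0,2]]])@W
    return p,G*M
def ik(p,r,seeds):
    S=[]
    for s in seeds:
        f=lambda q:np.r_[(fk(q)[0]-p)*5,(r.inv()*fk(q)[1]).as_rotvec()]
        o=least_squares(f,np.clip(s,LO+.01,HI-.01),bounds=(LO,HI),xtol=1e-10)
        if np.linalg.norm(o.fun)<2e-3 and not any(np.abs(o.x-x).max()<.02 for x in S): S.append(o.x)
    return S
E
python3 - <<'E'
from h import *; from kin import *
np.set_printoptions(precision=2,suppress=True)
seeds=[[q1,q2,q3,q4,.5,q6] for q1 in(-.2,.1) for q2,q3 in((0,2.2),(.3,1.8)) for q4 in(0,1.5,3.1,-1) for q6 in(1.5,-1.5,0)]
for e in (30,35,40,45,50,55):
    t=lean(e);zt=t.apply([0,0,1])
    for nm,g in(('grasp',np.array([*B,.072])+.016*zt),('stand',np.array([*B,.072])-.1*zt),('place',np.array([.60,.02,.05])+.016*zt),('place2',np.array([.56,.02,.05])+.016*zt)):
        print(e,nm,*ik(g,t,seeds))
E
```

```text
30 grasp [-0.15  0.34  2.15  2.9   0.41 -1.4 ]
30 stand [-0.18  0.01  2.39  2.76  0.33 -1.28]
30 place [-0.18  0.26  2.35  2.89  0.52 -1.43]
30 place2 [-0.21  0.19  2.44  2.87  0.55 -1.42]
35 grasp [-0.15  0.32  2.13  2.82  0.28 -1.33]
35 stand
35 place [-0.18  0.22  2.33  2.84  0.39 -1.37]
35 place2 [-0.2   0.15  2.43  2.81  0.41 -1.36]
40 grasp
40 stand
40 place [-0.18  0.2   2.31  2.73  0.26 -1.26]
40 place2 [-0.2   0.13  2.4   2.71  0.28 -1.25]
45 grasp
45 stand
45 place
45 place2
50 grasp
50 stand [-0.16 -0.01  2.19  0.27  0.28  1.22]
50 place
50 place2
55 grasp
55 stand [-0.15  0.02  2.12  0.16  0.4   1.33]
55 place
55 place2
```

```bash
cat > jp.py <<'E'
# joint-interpolated path to a target q -> tool rows
from h import *; from kin import *
def jpath(qt,n,hand,q0=None):
    q0=np.array(ctrl.get_state()['qpos']) if q0 is None else q0
    P=[];Rr=[]
    for k in np.linspace(0,1,n+1):
        a,b=fk(q0+(np.array(qt)-q0)*k);P.append(a);Rr.append(b)
    print('dev',np.abs(P[0]-cur()[0]).max());print('tcp',np.round(P[::max(1,n//5)],3).tolist());rows(P,Rr,hand)
def tgt(e,off,seed,z=.072):
    t=lean(e);g=np.array([*B,z])+(.016-off)*t.apply([0,0,1]);s=ik(g,t,[seed]);print('q*',np.round(s,3),g);return s[0],g
E
python3 - <<'E'
from jp import *
qt,g=tgt(30,.12,[-.18,.01,2.39,2.76,.33,-1.28])
jpath(qt,16,-1)
E
```

```text
q* [[-0.183 -0.004  2.402  2.75   0.323 -1.268]] [0.59901279 0.02278169 0.124     ]
dev 0.00024183742807598607
tcp [[0.625, -0.009, 0.16], [0.621, 0.011, 0.152], [0.619, 0.025, 0.146], [0.616, 0.033, 0.141], [0.611, 0.033, 0.136], [0.603, 0.026, 0.128]]
[[,[-0.0033,-0.0073,0.0013,1.03,0.6,-0.01,-1],[-0.0029,-0.0067,0.0012,0.9,0.69,-0.0,-1],[-0.0026,-0.0061,0.0011,0.76,0.77,0.0,-1],[-0.0023,-0.0054,0.001,0.61,0.84,0.0,-1],[-0.0021,-0.0046,0.0008,0.45,0.89,0.0,-1],[-0.002,-0.0039,0.0007,0.28,0.93,0.0,-1],[-0.0019,-0.0031,0.0005,0.11,0.95,-0.0,-1],[-0.0019,-0.0023,0.0003,-0.07,0.95,-0.01,-1],[-0.002,-0.0015,0.0001,-0.25,0.93,-0.02,-1],[-0.0022,-0.0007,-0.0001,-0.43,0.89,-0.03,-1],[-0.0024,0.0,-0.0003,-0.6,0.83,-0.04,-1],[-0.0028,0.0008,-0.0005,-0.78,0.75,-0.06,-1],]]
[[,[-0.0032,0.0015,-0.0007,-0.94,0.65,-0.08,-1],[-0.0037,0.0022,-0.0009,-1.1,0.54,-0.1,-1],[-0.0042,0.0029,-0.0011,-1.24,0.41,-0.12,-1],[-0.0048,0.0035,-0.0013,-1.37,0.26,-0.15,-1],]]
```

Request:
{"method": "apply_moves", "body": {"moves": [[[-0.003, -0.007, 0.001, 1, 0.6, 0, -1], [-0.003, -0.007, 0.001, 0.9, 0.7, 0, -1], [-0.003, -0.006, 0.001, 0.8, 0.8, 0, -1], [-0.002, -0.005, 0.001, 0.6, 0.8, 0, -1], [-0.002, -0.005, 0.001, 0.5, 0.9, 0, -1], [-0.002, -0.004, 0.001, 0.3, 0.9, 0, -1], [-0.002, -0.003, 0.001, 0.1, 1, 0, -1], [-0.002, -0.002, 0, 0, 1, 0, -1]]]}}

```text
time: 10.55
eef_pos: [0.6229, 0.0291, 0.1511]
tcp_rot: [0.883, 0.006, 0.467, -0.043]
contact_force: [0.2, -0.0, 0.1]
opening: 1.006
```

Run:
```python
from jp import *
q()
qt,g=tgt(30,.12,[-.18,.01,2.39,2.76,.33,-1.28])
jpath(qt,10,-1)
```

```text
q [-0.224 -0.028  2.317  1.914  0.283 -0.457]
q* [[-0.183 -0.004  2.402  2.75   0.323 -1.268]] [0.59901279 0.02278169 0.124     ]
dev 0.0006047209168461853
tcp [[0.623, 0.029, 0.152], [0.62, 0.032, 0.147], [0.616, 0.032, 0.143], [0.612, 0.031, 0.137], [0.606, 0.028, 0.131], [0.599, 0.023, 0.124]]
[[,[-0.0027,-0.0014,0.0001,-0.19,0.67,-0.02,-1],[-0.0028,-0.0009,-0.0001,-0.3,0.65,-0.03,-1],[-0.0029,-0.0004,-0.0002,-0.42,0.61,-0.03,-1],[-0.0031,0.0001,-0.0004,-0.53,0.57,-0.04,-1],[-0.0033,0.0006,-0.0005,-0.64,0.51,-0.06,-1],[-0.0036,0.001,-0.0007,-0.74,0.45,-0.07,-1],[-0.0039,0.0015,-0.0008,-0.84,0.37,-0.08,-1],[-0.0042,0.0019,-0.001,-0.93,0.29,-0.1,-1],[-0.0046,0.0023,-0.0011,-1.02,0.2,-0.12,-1],[-0.005,0.0027,-0.0013,-1.1,0.1,-0.14,-1],]]
```

It followed exactly as modelled.

Request:
{"method": "apply_moves", "body": {"moves": [[[-0.003, -0.001, 0, -0.2, 0.7, 0, -1], [-0.003, -0.001, 0, -0.3, 0.7, 0, -1], [-0.003, 0, 0, -0.4, 0.6, 0, -1], [-0.003, 0, 0, -0.5, 0.6, 0, -1], [-0.003, 0.001, -0.001, -0.6, 0.5, -0.1, -1], [-0.004, 0.001, -0.001, -0.7, 0.5, -0.1, -1], [-0.004, 0.001, -0.001, -0.8, 0.4, -0.1, -1], [-0.004, 0.002, -0.001, -0.9, 0.3, -0.1, -1], [-0.005, 0.002, -0.001, -1, 0.2, -0.1, -1], [-0.005, 0.003, -0.001, -1.1, 0.1, -0.1, -1]]]}}

```text
time: 11.55
eef_pos: [0.6045, 0.0221, 0.1328]
tcp_rot: [0.861, -0.019, 0.508, 0.009]
contact_force: [0.5, 0.2, -0.3]
opening: 0.999
```

```bash
python3 go.py 30 0.06 5 -0.85; python3 go.py 30 0.0 10 -0.85
```

```text
q [-0.184 -0.01   2.393  2.737  0.327 -1.251]
[0.60446824 0.0221427  0.13277266] e 28.975076018501834 yawerr 0.17270312434962473 y [-0.04153009 -0.99912659 -0.00461713]
to [0.65092849 0.02059994 0.094     ] lateral [-0.04648405 -0.00040936]
[[,[-0.0023,-0.0,0.0119,-0.03,-0.2,-0.04,-0.85],[-0.0022,-0.0,0.0119,-0.03,-0.2,-0.04,-0.85],[-0.0022,-0.0001,0.0119,-0.03,-0.2,-0.04,-0.85],[-0.0022,-0.0001,0.0119,-0.03,-0.2,-0.04,-0.85],[-0.0021,-0.0001,0.0119,-0.03,-0.2,-0.04,-0.85],]]
q [-0.184 -0.01   2.393  2.737  0.327 -1.251]
[0.60446824 0.0221427  0.13277266] e 28.975076018501834 yawerr 0.17270312434962473 y [-0.04153009 -0.99912659 -0.00461713]
to [0.70284419 0.0184182  0.064     ] lateral [-0.09844557 -0.00040936]
[[,[-0.0012,-0.0,0.0119,-0.02,-0.1,-0.02,-0.85],[-0.0012,-0.0,0.0119,-0.02,-0.1,-0.02,-0.85],[-0.0012,-0.0,0.0119,-0.02,-0.1,-0.02,-0.85],[-0.0012,-0.0,0.012,-0.02,-0.1,-0.02,-0.85],[-0.0012,-0.0,0.012,-0.02,-0.1,-0.02,-0.85],[-0.0011,-0.0,0.012,-0.02,-0.1,-0.02,-0.85],[-0.0011,-0.0,0.012,-0.02,-0.1,-0.02,-0.85],[-0.0011,-0.0,0.012,-0.02,-0.1,-0.02,-0.85],[-0.0011,-0.0,0.012,-0.02,-0.1,-0.02,-0.85],[-0.0011,-0.0,0.012,-0.02,-0.1,-0.02,-0.85],]]
```

Request:
{"method": "apply_moves", "body": {"moves": [[[-0.002, 0, 0.012, 0, -0.2, 0, -0.85], [-0.002, 0, 0.012, 0, -0.2, 0, -0.85], [-0.002, 0, 0.012, 0, -0.2, 0, -0.85], [-0.002, 0, 0.012, 0, -0.2, 0, -0.85], [-0.002, 0, 0.012, 0, -0.2, 0, -0.85]]]}}

```text
time: 12.05
eef_pos: [0.6562, 0.0218, 0.0991]
tcp_rot: [0.864, -0.019, 0.503, 0.006]
contact_force: [-0.2, -0.7, 0.8]
opening: 0.926
```

```bash
python3 go.py 30 0.0 6 -0.85
```

```text
q [-0.165  0.18   2.269  2.823  0.375 -1.328]
[0.65620761 0.02182443 0.09905161] e 29.63797375370003 yawerr 0.5177626756967002 y [-0.03811238 -0.99923231 -0.00906855]
to [0.70284419 0.0184182  0.064     ] lateral [-0.04673847  0.00144507]
[[,[-0.0012,0.0003,0.0097,-0.08,-0.06,-0.06,-0.85],[-0.0012,0.0003,0.0097,-0.08,-0.06,-0.06,-0.85],[-0.0012,0.0003,0.0097,-0.08,-0.06,-0.06,-0.85],[-0.0012,0.0003,0.0097,-0.08,-0.06,-0.06,-0.85],[-0.0012,0.0003,0.0097,-0.08,-0.06,-0.06,-0.85],[-0.0012,0.0003,0.0097,-0.08,-0.06,-0.06,-0.85],]]
```

Request:
{"method": "apply_moves", "body": {"moves": [[[-0.001, 0, 0.01, 0, 0, 0, -0.85], [-0.001, 0.001, 0.01, 0, 0, 0, -0.85], [-0.001, 0, 0.01, 0, -0.1, 0, -0.85], [-0.001, 0.001, 0.01, -0.1, -0.1, 0, -0.85], [-0.001, 0, 0.01, -0.1, -0.1, 0, -0.85], [-0.001, 0, 0.01, -0.1, -0.1, 0, -0.85]]]}}

```text
time: 12.65
eef_pos: [0.711, 0.0183, 0.0643]
tcp_rot: [0.865, -0.02, 0.501, 0.007]
contact_force: [-1.1, -0.7, 0.5]
opening: 0.927
```

```bash
python3 go.py 30 0.0 1 -0.85
python3 - <<'E'
from h import *
snap('wrist','w3')
E
```

```text
q [-0.152  0.355  2.134  2.886  0.405 -1.383]
[0.7110021  0.01834634 0.06432037] e 29.871618685781574 yawerr 0.3036727961428 y [-0.04144251 -0.99910658 -0.00827993]
to [0.70284419 0.0184182  0.064     ] lateral [0.00815374 0.00027074]
[[,[-0.0043,0.0003,-0.0069,-0.26,-0.13,-0.4,-0.85],]]
```

View pics/w3.png

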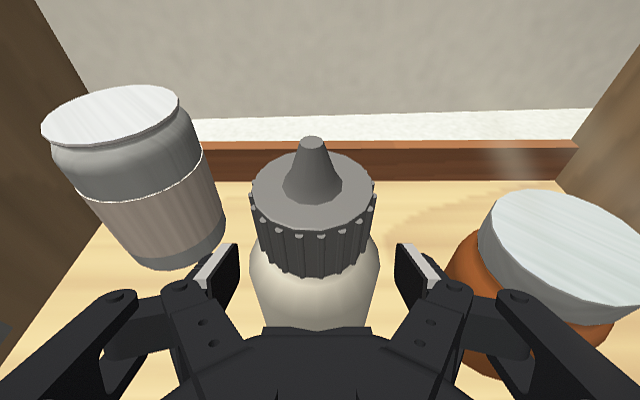

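The picture shows the bottle centred between the pads, cap at (313,215), with the tin (left) and jar (right) both clear. I overshot by 7 mm, so I'll back off and close.

Request:
{"method": "apply_moves", "body": {"moves": [[[-0.004, 0, -0.007, 0, 0, 0, -0.85], [0, 0, 0, 0, 0, 0, 1], [0, 0, 0, 0, 0, 0, 1], [0, 0, 0, 0, 0, 0, 1], [0, 0, 0, 0, 0, 0, 1], [0, 0, 0, 0, 0, 0, 1], [0, 0, 0, 0, 0, 0, 1], [0, 0, 0, 0, 0, 0, 1]]], "force": 40}}

```text
time: 13.5
eef_pos: [0.7021, 0.019, 0.0633]
tcp_rot: [0.866, -0.02, 0.5, 0.007]
contact_force: [-0.1, 0.1, -0.6]
opening: 0.638
```

```bash
cat > bz.py <<'E'
from jp import *
import sys
# straight world shift dx,dy,dz, n rows, hand ; keep orientation lean(e)
dx,dy,dz=map(float,sys.argv[1:4]);n=int(sys.argv[4]);h=float(sys.argv[5])
p,r=cur();z=r.as_matrix()[:,2];q();print(p,'e',np.degrees(np.arcsin(-z[2])),'op',ctrl.get_state()['opening'],ctrl.get_state()['contact_force'])
d=np.r_[cR@[dx,dy],dz];plan(p+d,r,h,n)
s=ik(p+d,r,[ctrl.get_state()['qpos']]);print('endq',np.round(s,3))
E
python3 bz.py 0 0 0.02 3 1
```

```text
q [-0.154  0.342  2.154  2.885  0.411 -1.385]
[0.7021146  0.01897149 0.06333113] e 29.972473592536574 op 0.6384439969503057 [-0.06896615  0.1371209  -0.57109693]
[[,[0.0058,-0.0001,-0.0033,0.0,0.0,0.0,1.0],[0.0058,-0.0001,-0.0033,0.0,0.0,0.0,1.0],[0.0058,-0.0001,-0.0033,0.0,0.0,0.0,1.0],]]
endq [[-0.154  0.298  2.16   2.861  0.374 -1.358]]
```

Request:
{"method": "apply_moves", "body": {"moves": [[[0.006, 0, -0.003, 0, 0, 0, 1], [0.006, 0, -0.003, 0, 0, 0, 1], [0.006, 0, -0.003, 0, 0, 0, 1], [0, 0, 0, 0, 0, 0, 1]]]}}

```text
time: 13.9
eef_pos: [0.7018, 0.0188, 0.0828]
tcp_rot: [0.867, -0.02, 0.498, 0.007]
contact_force: [1.2, 0.3, -1.5]
opening: 0.644
```

```bash
python3 bz.py -0.12 0 0 11 1
```

```text
q [-0.154  0.296  2.158  2.856  0.365 -1.352]
[0.70177768 0.01875567 0.08275997] e 30.308749012365563 op 0.6440894737413942 [ 1.2005546   0.31417093 -1.49596973]
[[,[-0.0055,-0.0,-0.0094,0.0,0.0,0.0,1.0],[-0.0055,-0.0,-0.0094,0.0,0.0,0.0,1.0],[-0.0055,-0.0,-0.0094,0.0,0.0,0.0,1.0],[-0.0055,-0.0,-0.0094,0.0,0.0,0.0,1.0],[-0.0055,-0.0,-0.0094,0.0,0.0,0.0,1.0],[-0.0055,-0.0,-0.0094,0.0,0.0,0.0,1.0],[-0.0055,-0.0,-0.0094,0.0,0.0,0.0,1.0],[-0.0055,-0.0,-0.0094,0.0,0.0,0.0,1.0],[-0.0055,-0.0,-0.0094,0.0,0.0,0.0,1.0],[-0.0055,-0.0,-0.0094,0.0,0.0,0.0,1.0],[-0.0055,-0.0,-0.0094,0.0,0.0,0.0,1.0],]]
endq [[-0.191  0.073  2.438  2.815  0.426 -1.34 ]]
```

Request:
{"method": "apply_moves", "body": {"moves": [[[-0.005, 0, -0.0085, 0, 0, 0, 1], [-0.005, 0, -0.0085, 0, 0, 0, 1], [-0.005, 0, -0.0085, 0, 0, 0, 1], [-0.005, 0, -0.0085, 0, 0, 0, 1], [-0.005, 0, -0.0085, 0, 0, 0, 1], [-0.005, 0, -0.0085, 0, 0, 0, 1], [-0.005, 0, -0.0085, 0, 0, 0, 1], [-0.005, 0, -0.0085, 0, 0, 0, 1], [-0.005, 0, -0.0085, 0, 0, 0, 1], [-0.005, 0, -0.0085, 0, 0, 0, 1], [-0.005, 0, -0.0085, 0, 0, 0, 1]]]}}

```text
time: 15.0
eef_pos: [0.5829, 0.024, 0.0816]
tcp_rot: [0.868, -0.02, 0.497, 0.007]
contact_force: [-0.2, 0.2, -2.1]
opening: 0.643
```

Run:
```python
from h import *
# bottle base is .0633-.025=.0383 below TCP at grasp (table height zero): place at TCP z=.0383
p,r=cur();q();print(p,ctrl.get_state()['opening']); z=r.as_matrix()[:,2];print('e',np.degrees(np.arcsin(-z[2])),'y',r.as_matrix()[:,1])
plan([.586,p[1],.040],lean(30),1,6)
```

```text
q [-0.19   0.077  2.433  2.815  0.422 -1.339]
[0.58290371 0.02395085 0.08161715] 0.6431556468618082
e 30.43738125357858 y [-0.04175172 -0.99909355 -0.00829948]
[[,[-0.0057,0.0,0.004,-0.04,0.07,-0.07,1],[-0.0057,0.0,0.004,-0.04,0.07,-0.07,1],[-0.0057,0.0,0.0039,-0.04,0.07,-0.07,1],[-0.0057,0.0,0.0039,-0.04,0.07,-0.07,1],[-0.0057,-0.0,0.0039,-0.04,0.07,-0.07,1],[-0.0057,-0.0,0.0039,-0.04,0.07,-0.07,1],]]
```

Request:
{"method": "apply_moves", "body": {"moves": [[[-0.006, 0, 0.004, 0, 0.1, 0, 1], [-0.006, 0, 0.004, 0, 0.1, 0, 1], [-0.006, 0, 0.004, 0, 0.1, 0, 1], [-0.006, 0, 0.004, 0, 0.1, -0.1, 1], [-0.005, 0, 0.003, 0, 0, -0.1, 1], [0, 0, 0, 0, 0, 0, 1]]]}}

```text
time: 15.6
eef_pos: [0.5843, 0.0239, 0.0433]
tcp_rot: [0.866, -0.019, 0.499, 0.008]
contact_force: [0.4, 0.2, -2.5]
opening: 0.642
```

```bash
python3 bz.py 0 0 -0.002 1 1
```

```text
q [-0.189  0.2    2.419  2.881  0.533 -1.416]
[0.58431423 0.02390996 0.04334516] e 30.060345984269137 op 0.6423382962573044 [ 0.40021547  0.21349265 -2.5362079 ]
[[,[-0.0017,0.0,0.001,0.0,0.0,0.0,1.0],]]
endq [[-0.189  0.208  2.419  2.885  0.542 -1.421]]
```

Still carrying the weight (-2.5 N), so I'll lower about 4 mm more, slowly.

Request:
{"method": "apply_moves", "body": {"moves": [[[-0.0017, 0, 0.001, 0, 0, 0, 1], [-0.0017, 0, 0.001, 0, 0, 0, 1], [0, 0, 0, 0, 0, 0, 1]]]}}

```text
time: 15.9
eef_pos: [0.5849, 0.0239, 0.0389]
tcp_rot: [0.866, -0.019, 0.5, 0.008]
contact_force: [-0.2, -0.6, -1.4]
opening: 0.642
```

Request:
{"method": "apply_moves", "body": {"moves": [[[-0.001, 0, 0.0005, 0, 0, 0, 1], [0, 0, 0, 0, 0, 0, 1]]]}}

```text
time: 16.1
eef_pos: [0.5853, 0.0239, 0.0385]
tcp_rot: [0.866, -0.019, 0.5, 0.008]
contact_force: [-0.4, -0.5, -1.6]
opening: 0.641
```

Request:
{"method": "apply_moves", "body": {"moves": [[[0, 0, 0, 0, 0, 0, -0.4], [0, 0, 0, 0, 0, 0, -0.85], [0, 0, 0, 0, 0, 0, -0.85], [0, 0, 0, 0, 0, 0, -0.85]]]}}

```text
time: 16.5
eef_pos: [0.5876, 0.0236, 0.0418]
tcp_rot: [0.864, -0.018, 0.504, 0.008]
contact_force: [0.5, 1.0, 0.0]
opening: 0.923
```

Run:
```python
from jp import *
np.set_printoptions(precision=3,suppress=True)
p,r=cur();qq=ctrl.get_state()['qpos'];print(p,qq)
for d in([-.02,0,.01],[-.03,0,.03],[-.04,0,.06],[-.02,0,.08],[0,0,.06],[0,0,.12],[-.02,0,.14]):print(d,ik(p+d,r,[qq]))
snap('scene','s3')
im=cv2.imread('pics/s3.png')[140:300,210:450];cv2.imwrite('pics/s3c.png',cv2.resize(im,None,fx=3,fy=3,interpolation=cv2.INTER_CUBIC))
```

```text
[0.588 0.024 0.042] [-0.189  0.215  2.412  2.888  0.552 -1.423]
[-0.02, 0, 0.01] [array([-0.2  ,  0.15 ,  2.464,  2.864,  0.54 , -1.407])]
[-0.03, 0, 0.03] []
[-0.04, 0, 0.06] []
[-0.02, 0, 0.08] [array([-0.2  , -0.071,  2.479,  2.712,  0.346, -1.239])]
[0, 0, 0.06] [array([-0.189,  0.035,  2.431,  2.795,  0.398, -1.319])]
[0, 0, 0.12] [array([-0.19 , -0.127,  2.426,  2.571,  0.246, -1.084])]
[-0.02, 0, 0.14] []
```

View pics/s3c.png

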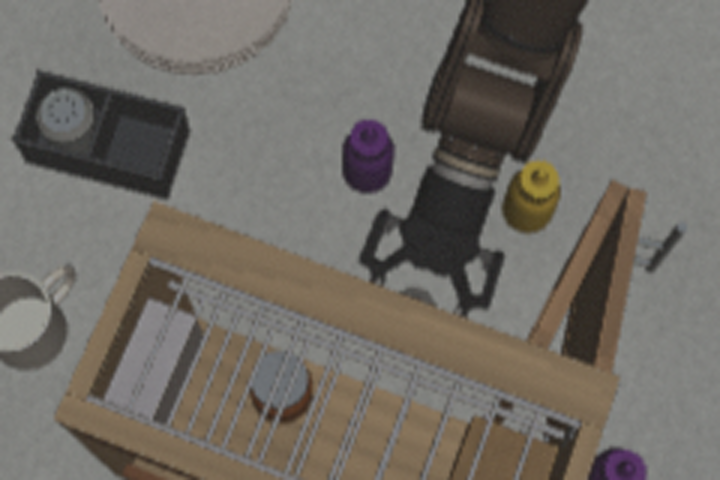

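The crop shows the door folded open (stack at (590,280)), the bottle just visible under the hand at (415,298), and the jar in place. Next I lift straight up. The hand is behind and beside the bottle, so that is clear.

Request:
{"method": "apply_moves", "body": {"moves": [[[0.009, 0, -0.005, 0, 0, 0, -1], [0.009, 0, -0.005, 0, 0, 0, -1], [0.009, 0, -0.005, 0, 0, 0, -1], [0.009, 0, -0.005, 0, 0, 0, -1], [0.009, 0, -0.005, 0, 0, 0, -1], [0.009, 0, -0.005, 0, 0, 0, -1], [0.009, 0, -0.005, 0, 0, 0, -1], [0.009, 0, -0.005, 0, 0, 0, -1], [0.009, 0, -0.005, 0, 0, 0, -1]]]}}

```text
time: 17.45
eef_pos: [0.5872, 0.0233, 0.1363]
tcp_rot: [0.864, -0.019, 0.503, 0.008]
contact_force: [-0.4, 0.5, -0.9]
opening: 0.996
```

Run:
```python
from jp import *
np.set_printoptions(precision=3,suppress=True)
p,r=cur();qq=np.array(ctrl.get_state()['qpos']);print(p,qq)
s=ik(np.array([.55,.02,.25]),lean(62),[[-.2,-.2,2.3,.2,.4,1.2]]);print(s)
if s: jpath(s[0],24,-1)
```

```text
[0.587 0.023 0.136] [-0.19  -0.064  2.43   2.681  0.303 -1.199]
[array([-0.177, -0.264,  2.151,  0.091,  0.771,  1.386])]
dev 0.0008709171515313141
tcp [[0.588, 0.023, 0.137], [0.611, 0.06, 0.183], [0.615, 0.096, 0.213], [0.604, 0.118, 0.225], [0.586, 0.114, 0.227], [0.566, 0.081, 0.23], [0.55, 0.02, 0.25]]
[[,[0.0147,-0.0089,-0.0,2.14,1.36,0.1,-1],[0.0134,-0.0094,0.0,2.26,1.05,0.09,-1],[0.012,-0.0098,-0.0,2.34,0.73,0.09,-1],[0.0105,-0.01,-0.0001,2.37,0.39,0.08,-1],[0.0091,-0.01,-0.0003,2.36,0.03,0.09,-1],[0.0075,-0.0098,-0.0004,2.29,-0.32,0.09,-1],[0.006,-0.0094,-0.0007,2.18,-0.68,0.1,-1],[0.0045,-0.0089,-0.001,2.02,-1.02,0.11,-1],[0.0031,-0.0081,-0.0013,1.81,-1.35,0.13,-1],[0.0018,-0.0071,-0.0017,1.55,-1.66,0.16,-1],[0.0005,-0.006,-0.0021,1.25,-1.94,0.2,-1],[-0.0006,-0.0047,-0.0026,0.91,-2.18,0.24,-1],]]
[[,[-0.0016,-0.0032,-0.0031,0.53,-2.37,0.29,-1],[-0.0024,-0.0016,-0.0037,0.12,-2.52,0.36,-1],[-0.0031,0.0001,-0.0042,-0.31,-2.62,0.43,-1],[-0.0035,0.0019,-0.0048,-0.76,-2.66,0.51,-1],[-0.0038,0.0037,-0.0054,-1.22,-2.65,0.61,-1],[-0.0038,0.0057,-0.006,-1.68,-2.58,0.72,-1],[-0.0036,0.0076,-0.0065,-2.13,-2.44,0.83,-1],[-0.0032,0.0095,-0.0071,-2.56,-2.25,0.96,-1],[-0.0026,0.0114,-0.0076,-2.98,-2.01,1.09,-1],[-0.0017,0.0133,-0.0081,-3.36,-1.71,1.24,-1],[-0.0006,0.0151,-0.0085,-3.71,-1.36,1.39,-1],[0.0007,0.0168,-0.0089,-4.02,-0.97,1.55,-1],]]
```

Run:
```python
from jp import *
np.set_printoptions(precision=3,suppress=True)
qq=np.array(ctrl.get_state()['qpos'])
A=np.array([-.28,-.18,2.34,.5,.28,.98]);print(fk(A)[0],fk(A)[1].as_matrix()[:,2])
for k in np.linspace(0,1,7):
    a,b=fk(qq+(A-qq)*k);print(a,b.as_matrix()[:,2],b.as_matrix()[:,1])
jpath(A,22,-1)
```

```text
[ 0.566 -0.023  0.158] [ 0.675 -0.056 -0.736]
[0.588 0.023 0.137] [ 0.869 -0.032 -0.494] [-0.04  -0.999 -0.005]
[0.591 0.035 0.145] [ 0.857  0.043 -0.514] [ 0.015 -0.998 -0.057]
[0.589 0.041 0.148] [ 0.827  0.091 -0.554] [ 0.046 -0.994 -0.095]
[0.584 0.038 0.148] [ 0.788  0.107 -0.607] [ 0.048 -0.992 -0.113]
[0.577 0.026 0.148] [ 0.745  0.085 -0.662] [ 0.019 -0.994 -0.107]
[0.571 0.005 0.15 ] [ 0.705  0.029 -0.708] [-0.036 -0.996 -0.077]
[ 0.566 -0.023  0.158] [ 0.675 -0.056 -0.736] [-0.111 -0.993 -0.026]
dev 0.0008709171515313141
tcp [[0.588, 0.023, 0.137], [0.591, 0.036, 0.145], [0.588, 0.041, 0.148], [0.582, 0.035, 0.148], [0.575, 0.019, 0.148], [0.569, -0.007, 0.153]]
[[,[0.0029,-0.0039,-0.0002,1.28,-0.22,0.29,-1],[0.0023,-0.0035,-0.0003,1.19,-0.36,0.27,-1],[0.0018,-0.0031,-0.0004,1.1,-0.49,0.26,-1],[0.0012,-0.0026,-0.0006,0.99,-0.61,0.25,-1],[0.0007,-0.0021,-0.0007,0.86,-0.72,0.24,-1],[0.0003,-0.0016,-0.0008,0.73,-0.82,0.23,-1],[-0.0001,-0.001,-0.0009,0.59,-0.9,0.23,-1],[-0.0004,-0.0004,-0.001,0.44,-0.97,0.22,-1],[-0.0006,0.0003,-0.0012,0.29,-1.03,0.22,-1],[-0.0008,0.0009,-0.0013,0.13,-1.06,0.22,-1],[-0.001,0.0016,-0.0014,-0.03,-1.09,0.22,-1],[-0.001,0.0023,-0.0015,-0.19,-1.09,0.22,-1],]]
[[,[-0.001,0.003,-0.0016,-0.35,-1.08,0.23,-1],[-0.0009,0.0037,-0.0018,-0.51,-1.06,0.23,-1],[-0.0008,0.0044,-0.0019,-0.66,-1.01,0.24,-1],[-0.0006,0.005,-0.002,-0.81,-0.96,0.25,-1],[-0.0003,0.0056,-0.002,-0.95,-0.89,0.25,-1],[0.0,0.0062,-0.0021,-1.09,-0.8,0.26,-1],[0.0004,0.0068,-0.0022,-1.21,-0.71,0.27,-1],[0.0008,0.0073,-0.0023,-1.32,-0.6,0.29,-1],[0.0013,0.0078,-0.0023,-1.42,-0.48,0.3,-1],[0.0018,0.0082,-0.0023,-1.51,-0.36,0.31,-1],]]
```

Run:
```python
from jp import *
A=np.array([-.28,-.27,2.34,.5,.28,.98])
jpath(A,22,-1)
```

```text
dev 0.0008709171515313141
tcp [[0.588, 0.023, 0.137], [0.592, 0.036, 0.155], [0.591, 0.04, 0.167], [0.586, 0.034, 0.175], [0.579, 0.018, 0.185], [0.574, -0.009, 0.198]]
[[,[0.0052,-0.0038,-0.0011,1.26,0.02,0.25,-1],[0.0046,-0.0035,-0.0012,1.18,-0.13,0.23,-1],[0.004,-0.0031,-0.0013,1.08,-0.26,0.22,-1],[0.0034,-0.0027,-0.0014,0.97,-0.38,0.2,-1],[0.0029,-0.0022,-0.0016,0.85,-0.5,0.18,-1],[0.0025,-0.0017,-0.0017,0.71,-0.59,0.17,-1],[0.0021,-0.0011,-0.0019,0.57,-0.68,0.16,-1],[0.0017,-0.0005,-0.002,0.42,-0.75,0.15,-1],[0.0014,0.0002,-0.0022,0.27,-0.8,0.15,-1],[0.0012,0.0008,-0.0023,0.11,-0.84,0.15,-1],[0.0011,0.0015,-0.0025,-0.05,-0.87,0.15,-1],[0.001,0.0022,-0.0026,-0.22,-0.87,0.15,-1],]]
[[,[0.001,0.0029,-0.0028,-0.38,-0.86,0.15,-1],[0.001,0.0035,-0.0029,-0.54,-0.84,0.16,-1],[0.0011,0.0042,-0.0031,-0.7,-0.79,0.16,-1],[0.0013,0.0049,-0.0032,-0.85,-0.74,0.17,-1],[0.0015,0.0055,-0.0033,-0.99,-0.67,0.19,-1],[0.0018,0.0061,-0.0034,-1.12,-0.58,0.2,-1],[0.0022,0.0067,-0.0035,-1.25,-0.48,0.21,-1],[0.0026,0.0073,-0.0036,-1.36,-0.38,0.23,-1],[0.003,0.0077,-0.0037,-1.46,-0.26,0.24,-1],[0.0035,0.0082,-0.0037,-1.55,-0.13,0.26,-1],]]
```

Request:
{"method": "apply_moves", "body": {"moves": [[[0.005, -0.004, -0.001, 1.3, 0, 0.2, -1], [0.005, -0.004, -0.001, 1.2, -0.1, 0.2, -1], [0.004, -0.003, -0.001, 1.1, -0.3, 0.2, -1], [0.003, -0.003, -0.001, 1, -0.4, 0.2, -1], [0.003, -0.002, -0.002, 0.8, -0.5, 0.2, -1], [0.003, -0.002, -0.002, 0.7, -0.6, 0.2, -1], [0.002, -0.001, -0.002, 0.6, -0.7, 0.2, -1], [0.002, -0.001, -0.002, 0.4, -0.8, 0.1, -1], [0.001, 0, -0.002, 0.3, -0.8, 0.1, -1], [0.001, 0.001, -0.002, 0.1, -0.8, 0.1, -1], [0.001, 0.001, -0.003, 0, -0.9, 0.1, -1]]]}}

```text
time: 18.55
eef_pos: [0.5855, 0.0409, 0.1759]
tcp_rot: [0.887, 0.005, 0.458, -0.06]
contact_force: [-0.6, -0.2, -0.2]
opening: 0.998
```

Run:
```python
from jp import *
q()
A=np.array([-.28,-.27,2.34,.5,.29,.98])
jpath(A,12,-1)
```

```text
q [-0.232 -0.176  2.385  1.55   0.3   -0.071]
dev 0.0004538088831574083
tcp [[0.586, 0.041, 0.176], [0.583, 0.035, 0.179], [0.58, 0.027, 0.183], [0.577, 0.017, 0.187], [0.575, 0.005, 0.192], [0.572, -0.008, 0.198], [0.57, -0.023, 0.206]]
[[,[0.0006,0.0023,-0.0023,-0.25,-0.83,0.16,-1],[0.0006,0.0029,-0.0024,-0.38,-0.81,0.17,-1],[0.0006,0.0034,-0.0025,-0.51,-0.79,0.17,-1],[0.0007,0.004,-0.0026,-0.63,-0.76,0.18,-1],[0.0008,0.0045,-0.0027,-0.75,-0.72,0.19,-1],[0.001,0.005,-0.0028,-0.87,-0.66,0.2,-1],[0.0012,0.0055,-0.0029,-0.98,-0.6,0.21,-1],[0.0015,0.006,-0.003,-1.09,-0.53,0.22,-1],[0.0018,0.0065,-0.003,-1.18,-0.44,0.23,-1],[0.0021,0.0069,-0.0031,-1.27,-0.36,0.24,-1],[0.0025,0.0073,-0.0031,-1.35,-0.26,0.26,-1],[0.0029,0.0076,-0.0032,-1.42,-0.16,0.27,-1],]]
```

Request:
{"method": "apply_moves", "body": {"moves": [[[0.001, 0.002, -0.002, -0.3, -0.8, 0.2, -1], [0.001, 0.003, -0.002, -0.4, -0.8, 0.2, -1], [0.001, 0.003, -0.002, -0.5, -0.8, 0.2, -1], [0.001, 0.004, -0.003, -0.6, -0.8, 0.2, -1], [0.001, 0.005, -0.003, -0.8, -0.7, 0.2, -1], [0.001, 0.005, -0.003, -0.9, -0.7, 0.2, -1], [0.001, 0.006, -0.003, -1, -0.6, 0.2, -1], [0.002, 0.006, -0.003, -1.1, -0.5, 0.2, -1], [0.002, 0.007, -0.003, -1.2, -0.4, 0.2, -1], [0.002, 0.007, -0.003, -1.3, -0.4, 0.2, -1], [0.003, 0.007, -0.003, -1.4, -0.3, 0.3, -1], [0.003, 0.008, -0.003, -1.4, -0.2, 0.3, -1]]]}}

```text
time: 19.75
eef_pos: [0.5678, -0.0248, 0.2057]
tcp_rot: [0.918, -0.053, 0.394, 0.016]
contact_force: [-0.6, -0.0, 0.7]
opening: 0.996
```

Run:
```python
from jp import *
q()
s=ik(np.array([.51,.0,.25]),down(-92.4),[[-.2,-.2,2.1,0,1.2,1.4]]);print(s)
jpath(s[0],14,-1)
```

```text
q [-0.282 -0.274  2.338  0.456  0.306  1.024]
[array([-1.99030064e-01, -9.82391560e-02,  1.95633440e+00, -5.94798175e-05,
        1.28321762e+00,  1.41366646e+00])]
dev 0.0001043451408360846
tcp [[0.568, -0.025, 0.206], [0.568, -0.01, 0.206], [0.565, 0.001, 0.207], [0.558, 0.008, 0.21], [0.548, 0.011, 0.215], [0.537, 0.01, 0.223], [0.524, 0.006, 0.235], [0.51, -0.0, 0.25]]
[[,[-0.0001,-0.0079,0.0002,1.64,-2.94,-0.53,-1],[-0.0006,-0.0068,-0.0005,1.4,-3.05,-0.5,-1],[-0.0011,-0.0058,-0.0012,1.17,-3.14,-0.47,-1],[-0.0016,-0.0049,-0.0019,0.93,-3.23,-0.42,-1],[-0.0021,-0.0039,-0.0026,0.69,-3.3,-0.36,-1],[-0.0025,-0.003,-0.0033,0.46,-3.36,-0.29,-1],[-0.003,-0.0021,-0.004,0.22,-3.4,-0.2,-1],[-0.0035,-0.0012,-0.0047,-0.0,-3.44,-0.11,-1],[-0.0039,-0.0003,-0.0054,-0.22,-3.46,-0.0,-1],[-0.0044,0.0005,-0.0061,-0.44,-3.47,0.11,-1],[-0.0049,0.0012,-0.0068,-0.64,-3.47,0.23,-1],[-0.0054,0.002,-0.0074,-0.84,-3.46,0.37,-1],]]
[[,[-0.0058,0.0027,-0.008,-1.02,-3.44,0.51,-1],[-0.0063,0.0034,-0.0085,-1.19,-3.42,0.65,-1],]]
```

Run:
```python
from jp import *
np.set_printoptions(precision=3,suppress=True)
sd=[[-.2,0,2.1,0,.6,1.4],[-.7,.1,2.1,0,.6,1.0]]
for e in(60,65,70,75):
    t=lean(e);zt=t.apply([0,0,1])
    for nm,P in(('g',[.571,.0245,.097]),('g+',[.571,.0245,.2]),('pl',[.477,-.315,.102]),('pl+',[.477,-.315,.2])):
        print(e,nm,ik(np.array(P)+.022*zt,t,sd))
s=ik(np.array([.545,.0,.25]),lean(70),[sd[0]]);print(s);jpath(s[0],10,-1)
```

```text
60 g [array([-0.158,  0.06 ,  2.222,  0.172,  0.344,  1.308])]
60 g+ [array([-0.158, -0.114,  2.167,  0.107,  0.57 ,  1.38 ])]
60 pl [array([-0.919,  0.092,  2.175,  0.697,  0.642,  0.174])]
60 pl+ [array([-0.919, -0.067,  2.124,  0.558,  0.813,  0.36 ])]
65 g [array([-0.154,  0.08 ,  2.178,  0.108,  0.451,  1.372])]
65 g+ [array([-0.154, -0.084,  2.121,  0.076,  0.671,  1.41 ])]
65 pl [array([-0.891,  0.105,  2.139,  0.536,  0.67 ,  0.335])]
65 pl+ [array([-0.891, -0.045,  2.085,  0.435,  0.852,  0.474])]
70 g [array([-0.149,  0.106,  2.133,  0.069,  0.557,  1.411])]
70 g+ [array([-0.149, -0.05 ,  2.074,  0.052,  0.771,  1.432])]
70 pl [array([-0.863,  0.123,  2.102,  0.393,  0.712,  0.476])]
70 pl+ [array([-0.863, -0.02 ,  2.046,  0.326,  0.899,  0.574])]
75 g [array([-0.145,  0.135,  2.086,  0.043,  0.66 ,  1.437])]
75 g+ [array([-0.145, -0.013,  2.026,  0.035,  0.868,  1.448])]
75 pl [array([-0.836,  0.146,  2.063,  0.27 ,  0.765,  0.597])]
75 pl+ [array([-0.836,  0.008,  2.005,  0.228,  0.954,  0.661])]
[array([-0.213, -0.209,  2.081,  0.073,  0.926,  1.366])]
dev 0.0001043451408360846
tcp [[0.568, -0.025, 0.206], [0.569, -0.012, 0.212], [0.567, -0.003, 0.219], [0.562, 0.002, 0.227], [0.555, 0.003, 0.238], [0.545, -0.0, 0.25]]
[[,[0.0026,-0.0071,-0.0017,1.32,-2.36,-0.54,-1],[0.002,-0.0061,-0.0024,1.07,-2.46,-0.52,-1],[0.0015,-0.005,-0.0031,0.81,-2.55,-0.48,-1],[0.0009,-0.004,-0.0038,0.56,-2.63,-0.43,-1],[0.0004,-0.003,-0.0045,0.3,-2.69,-0.36,-1],[-0.0001,-0.002,-0.0052,0.04,-2.73,-0.29,-1],[-0.0006,-0.001,-0.0059,-0.21,-2.76,-0.2,-1],[-0.0011,0.0,-0.0066,-0.45,-2.78,-0.09,-1],[-0.0015,0.001,-0.0073,-0.69,-2.78,0.02,-1],[-0.002,0.0019,-0.008,-0.93,-2.77,0.14,-1],]]
```

Request:
{"method": "apply_moves", "body": {"moves": [[[0.003, -0.007, -0.002, 1.3, -2.4, -0.5, -1], [0.002, -0.006, -0.002, 1.1, -2.5, -0.5, -1], [0.002, -0.005, -0.003, 0.8, -2.6, -0.5, -1], [0.001, -0.004, -0.004, 0.6, -2.6, -0.4, -1], [0, -0.003, -0.005, 0.3, -2.7, -0.4, -1], [0, -0.002, -0.005, 0, -2.7, -0.3, -1], [-0.001, -0.001, -0.006, -0.2, -2.8, -0.2, -1], [-0.001, 0, -0.007, -0.5, -2.8, -0.1, -1], [-0.002, 0.001, -0.007, -0.7, -2.8, 0, -1], [-0.002, 0.002, -0.008, -0.9, -2.8, 0.1, -1]]]}}

```text
time: 20.75
eef_pos: [0.5386, 0.0011, 0.2482]
tcp_rot: [0.988, -0.019, 0.156, 0.002]
contact_force: [0.3, -1.2, -0.5]
opening: 0.994
```

Run:
```python
from h import *
c=ctrl.get_calibration('wrist');print(cur()[0],c['cam_to_world'][:3,3]);im=snap('wrist','w4')
for P in([.571,.0245,.122],[.571,.0245,.106]):print(proj('wrist',P,c))
q()
import pickle;pickle.dump(c,open('c4.pkl','wb'))
```

```text
[0.5386185  0.00109091 0.24815736] [ 5.56911250e-01 -1.73426332e-04  4.04341735e-01]
[291.57750507 203.14061436]
[292.93544173 203.84874377]
q [-0.212 -0.205  2.072  0.065  0.964  1.369]
```

View pics/w4.png

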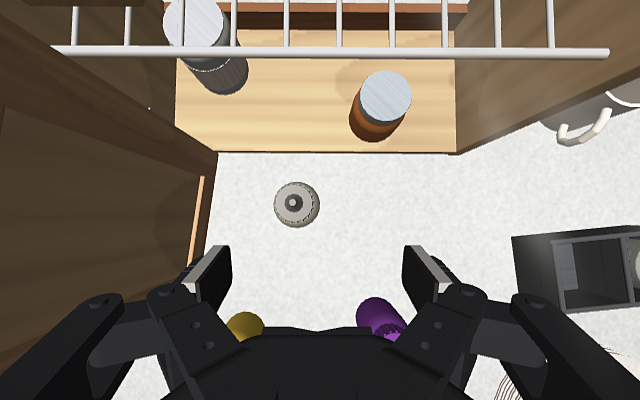

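The picture shows the bottle standing upright with its nozzle at (292,203), matching the prediction (291.6,203.1). The jar and tin are in place.

```bash
cat > cg.py <<'E'
from jp import *
import sys
x,y,z=map(float,sys.argv[1:4]);n=int(sys.argv[4]);h=float(sys.argv[5])
p,r=cur();zz=r.as_matrix()[:,2];yy=r.as_matrix()[:,1];q();s=ctrl.get_state()
print(p,'e',np.degrees(np.arcsin(-zz[2])),'y',yy,'op',s['opening'],s['contact_force'])
t=lean(70);g=np.array([x,y,z])+.022*t.apply([0,0,1]);print('to',g);plan(g,t,h,n)
E
python3 cg.py .571 .024 .16 5 -1
```

```text
q [-0.212 -0.205  2.072  0.065  0.964  1.369]
[0.53991102 0.00078439 0.25055333] e 71.88363347903643 y [-3.87969211e-02 -9.99247116e-01 -2.22489476e-05] op 1.001227081647083 [ 0.17300645 -0.45031547  2.11169715]
to [0.57851781 0.02368407 0.13932676]
[[,[0.0002,-0.0049,0.0235,-0.01,0.38,0.03,-1.0],[0.0001,-0.0049,0.0235,-0.01,0.38,0.03,-1.0],[-0.0001,-0.0049,0.0235,-0.01,0.38,0.03,-1.0],[-0.0002,-0.0049,0.0235,-0.01,0.38,0.03,-1.0],[-0.0004,-0.0049,0.0235,-0.01,0.38,0.03,-1.0],]]
```

Request:
{"method": "apply_moves", "body": {"moves": [[[0, -0.005, 0.023, 0, 0.4, 0, -1], [0, -0.005, 0.023, 0, 0.4, 0, -1], [0, -0.005, 0.023, 0, 0.4, 0, -1], [0, -0.005, 0.023, 0, 0.4, 0, -1], [0, -0.005, 0.022, 0, 0.4, 0, -1], [0, 0, 0, 0, 0, 0, -1]]]}}

```text
time: 21.4
eef_pos: [0.5799, 0.0253, 0.1409]
tcp_rot: [0.984, -0.019, 0.178, 0.003]
contact_force: [-0.3, -0.0, -0.3]
opening: 0.996
```

```bash
python3 cg.py .571 .024 .096 5 -1
```

```text
q [-1.480e-01  1.000e-03  2.104e+00  6.300e-02  6.820e-01  1.419e+00]
[0.57988891 0.02525149 0.14087758] e 69.45429809413261 y [-3.82267256e-02 -9.99268718e-01 -8.64351382e-04] op 0.9964800070970011 [-0.33922174 -0.01539134 -0.32213891]
to [0.57851781 0.02368407 0.07532676]
[[,[-0.0048,0.0003,0.0122,-0.02,-0.11,0.04,-1.0],[-0.0048,0.0003,0.0122,-0.02,-0.11,0.04,-1.0],[-0.0048,0.0003,0.0122,-0.02,-0.11,0.04,-1.0],[-0.0048,0.0003,0.0122,-0.02,-0.11,0.04,-1.0],[-0.0048,0.0003,0.0122,-0.02,-0.11,0.04,-1.0],]]
```

Request:
{"method": "apply_moves", "body": {"moves": [[[-0.005, 0, 0.012, 0, 0, 0, -1], [-0.005, 0, 0.012, 0, 0, 0, -1], [-0.005, 0, 0.012, 0, -0.1, 0, -1], [-0.005, 0.001, 0.012, 0, -0.1, 0, -1], [-0.005, 0.001, 0.012, 0, -0.1, 0, -1], [0, 0, 0, 0, 0, 0, -0.5], [0, 0, 0, 0, 0, 0, 0.3], [0, 0, 0, 0, 0, 0, 1], [0, 0, 0, 0, 0, 0, 1], [0, 0, 0, 0, 0, 0, 1], [0, 0, 0, 0, 0, 0, 1], [0, 0, 0, 0, 0, 0, 1]]]}}

```text
time: 22.6
eef_pos: [0.5774, 0.0224, 0.0732]
tcp_rot: [0.984, -0.019, 0.177, 0.003]
contact_force: [-0.4, 0.0, -1.3]
opening: 0.458
```

```bash
python3 bz.py 0 0 0.09 8 1
```

```text
q [-0.155  0.106  2.14   0.079  0.544  1.394]
[0.57739411 0.02240526 0.07321725] e 69.63817744933004 op 0.45783326365347277 [-0.4118767   0.0370678  -1.26683453]
[[,[0.0039,-0.0,-0.0105,0.0,0.0,0.0,1.0],[0.0039,-0.0,-0.0105,0.0,0.0,0.0,1.0],[0.0039,-0.0,-0.0105,0.0,0.0,0.0,1.0],[0.0039,-0.0,-0.0105,0.0,0.0,0.0,1.0],[0.0039,-0.0,-0.0105,0.0,0.0,0.0,1.0],[0.0039,-0.0,-0.0105,0.0,0.0,0.0,1.0],[0.0039,-0.0,-0.0105,0.0,0.0,0.0,1.0],[0.0039,-0.0,-0.0105,0.0,0.0,0.0,1.0],]]
endq [[-0.155 -0.035  2.093  0.061  0.731  1.417]]
```

Request:
{"method": "apply_moves", "body": {"moves": [[[0.004, 0, -0.011, 0, 0, 0, 1], [0.004, 0, -0.011, 0, 0, 0, 1], [0.004, 0, -0.011, 0, 0, 0, 1], [0.004, 0, -0.011, 0, 0, 0, 1], [0.004, 0, -0.011, 0, 0, 0, 1], [0.004, 0, -0.011, 0, 0, 0, 1], [0.004, 0, -0.011, 0, 0, 0, 1], [0.004, 0, -0.011, 0, 0, 0, 1], [0.004, 0, -0.011, 0, 0, 0, 1], [0, 0, 0, 0, 0, 0, 1]]]}}

```text
time: 23.6
eef_pos: [0.5774, 0.0223, 0.1909]
tcp_rot: [0.984, -0.019, 0.179, 0.003]
contact_force: [0.6, -0.7, -2.7]
opening: 0.455
```

Run:
```python
from h import *
im=snap('wrist','w5');snap('top','t5');q()
p,r=cur();print(p,ctrl.get_state()['opening'],ctrl.get_state()['contact_force'])
b=cv2.imread('pics/t5.png');
# pocket check from first top view: predicted rim corners of caddy model
c0=np.array([.480,-.355]);a=.078;Rm=np.array([[np.cos(a),-np.sin(a)],[np.sin(a),np.cos(a)]])
s=6; cr=cv2.resize(cv2.imread('pics/t0.png')[195:245,375:455],None,fx=s,fy=s,interpolation=cv2.INTER_CUBIC)
cr=cv2.convertScaleAbs(cr,alpha=2)
for z,L,col in((.07,[(.042,.082),(.042,-.082),(-.042,-.082),(-.042,.082)],(0,255,0)),(.07,[(.038,.078),(.038,.002),(-.038,.002),(-.038,.078)],(0,0,255))):
    pts=[((proj('top',[*(c0+Rm@np.array(l)),z])-[375,195]+.5)*s-.5) for l in L]
    cv2.polylines(cr,[np.int32(pts)],True,col,1)
w=cv2.resize(im[:,:,::-1],(480,300))
out=np.zeros((600,480,3),np.uint8);out[:300]=w;out[300:]=cr;cv2.imwrite('pics/m5.png',out)
```

```text
q [-0.155 -0.07   2.076  0.058  0.783  1.421]
[0.57612517 0.02249672 0.18832954] 0.45422129164334135 [ 0.75823608 -0.01649071 -3.09825286]
```

View pics/m5.png

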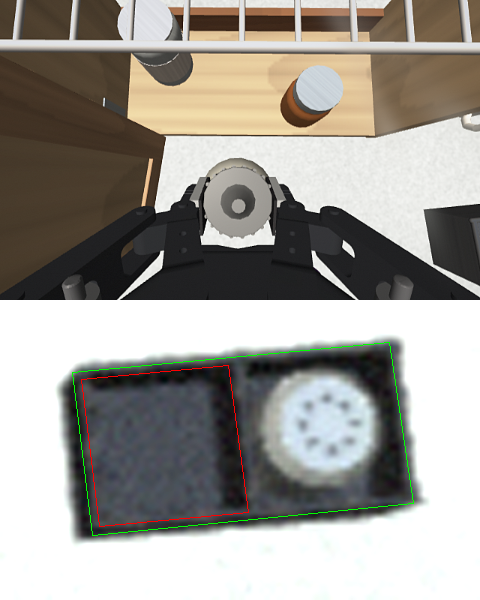

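The wrist view shows the cap held with the bottle hanging straight. The caddy model overlay lies on the rim and divider, so the pocket centre is (0.477,-0.315) to about 3 mm.

```bash
cat > pl.py <<'E'
from h import *; import sys
z=float(sys.argv[1]);n=int(sys.argv[2])
p,r=cur();s=ctrl.get_state();zz=r.as_matrix()[:,2];q();print(p,'e',np.degrees(np.arcsin(-zz[2])),'y',r.as_matrix()[:,1],s['opening'],s['contact_force'])
plan([.4834,-.3155,z],lean(69.6,-.038),1,n)
E
python3 pl.py .19 14
```

```text
q [-0.155 -0.07   2.076  0.058  0.783  1.421]
[0.57612517 0.02249672 0.18832954] e 69.61562693163125 y [-3.83609954e-02 -9.99263863e-01 -4.06606247e-04] 0.45422129164334135 [ 0.75823608 -0.01649071 -3.09825286]
[[,[-0.0053,0.0244,-0.0021,-0.0,0.0,-0.0,1],[-0.0053,0.0244,-0.0021,-0.0,0.0,-0.0,1],[-0.0053,0.0244,-0.0021,-0.0,0.0,-0.0,1],[-0.0053,0.0244,-0.0021,-0.0,0.0,-0.0,1],[-0.0053,0.0244,-0.0021,-0.0,0.0,-0.0,1],[-0.0053,0.0244,-0.0021,-0.0,0.0,-0.0,1],[-0.0053,0.0244,-0.0021,-0.0,0.0,-0.0,1],[-0.0053,0.0244,-0.0021,-0.0,0.0,-0.0,1],[-0.0053,0.0244,-0.0021,-0.0,0.0,-0.0,1],[-0.0053,0.0244,-0.0021,-0.0,0.0,-0.0,1],[-0.0053,0.0244,-0.0021,-0.0,0.0,-0.0,1],[-0.0053,0.0244,-0.0021,-0.0,0.0,-0.0,1],]]
[[,[-0.0053,0.0244,-0.0021,-0.0,0.0,-0.0,1],[-0.0053,0.0244,-0.0021,-0.0,0.0,-0.0,1],]]
```

Request:
{"method": "apply_moves", "body": {"moves": [[[-0.005, 0.012, -0.002, 0, 0, 0, 1], [-0.005, 0.024, -0.002, 0, 0, 0, 1], [-0.005, 0.024, -0.002, 0, 0, 0, 1], [-0.005, 0.024, -0.002, 0, 0, 0, 1], [-0.005, 0.024, -0.002, 0, 0, 0, 1], [-0.005, 0.024, -0.002, 0, 0, 0, 1], [-0.005, 0.024, -0.002, 0, 0, 0, 1], [-0.005, 0.024, -0.002, 0, 0, 0, 1], [-0.005, 0.024, -0.002, 0, 0, 0, 1], [-0.005, 0.024, -0.002, 0, 0, 0, 1], [-0.005, 0.024, -0.002, 0, 0, 0, 1], [-0.005, 0.012, -0.002, 0, 0, 0, 1]]]}}

```text
time: 24.9
eef_pos: [0.4918, -0.2438, 0.174]
tcp_rot: [0.986, -0.017, 0.165, -0.002]
contact_force: [-0.1, -0.1, -1.4]
opening: 0.456
```

```bash
python3 pl.py .175 4
```

```text
q [-0.748 -0.085  2.115  0.289  0.884  0.699]
[ 0.49183235 -0.24380905  0.17402134] e 70.99571787701083 y [-0.03284812 -0.99941441 -0.00958358] 0.45567771347826647 [-0.13784063 -0.14434878 -1.40599568]
[[,[-0.0013,0.018,-0.0009,-0.15,0.35,0.02,1],[-0.0013,0.018,-0.0008,-0.15,0.35,0.02,1],[-0.0013,0.018,-0.0008,-0.15,0.35,0.02,1],[-0.0013,0.018,-0.0008,-0.15,0.35,0.02,1],]]
```

Request:
{"method": "apply_moves", "body": {"moves": [[[-0.001, 0.018, -0.003, -0.1, 0.3, 0, 1], [-0.001, 0.018, -0.002, -0.1, 0.3, 0, 1], [-0.001, 0.018, -0.002, -0.2, 0.4, 0, 1], [-0.001, 0.016, -0.001, -0.2, 0.4, 0, 1], [0, 0, 0, 0, 0, 0, 1]]]}}

```text
time: 25.4
eef_pos: [0.4789, -0.3163, 0.1729]
tcp_rot: [0.985, -0.02, 0.173, 0.001]
contact_force: [0.1, 0.6, -1.9]
opening: 0.455
```

```bash
python3 pl.py .14 3
```

```text
q [-0.875 -0.019  2.056  0.334  0.897  0.554]
[ 0.47885787 -0.3163355   0.1728709 ] e 70.08436791199512 y [-0.03952506 -0.99920369 -0.00545553] 0.45460110137557863 [ 0.11436478  0.64853308 -1.91456088]
[[,[-0.0023,-0.0003,0.0108,-0.09,0.16,-0.06,1],[-0.0024,-0.0003,0.0108,-0.09,0.16,-0.06,1],[-0.0024,-0.0003,0.0108,-0.09,0.16,-0.06,1],]]
```

Request:
{"method": "apply_moves", "body": {"moves": [[[-0.002, 0, 0.011, -0.1, 0.2, 0, 1], [-0.002, 0, 0.011, -0.1, 0.2, 0, 1], [-0.002, 0, 0.011, -0.1, 0.2, 0, 1], [0, 0, 0, 0, 0, 0, 1]]]}}

```text
time: 25.8
eef_pos: [0.4838, -0.3127, 0.1336]
tcp_rot: [0.984, -0.02, 0.176, 0.001]
contact_force: [0.5, 1.1, -2.1]
opening: 0.457
```

```bash
python3 pl.py .083 6
```

```text
q [-0.865  0.036  2.082  0.363  0.815  0.524]
[ 0.48382434 -0.31270044  0.13358428] e 69.71453884891608 y [-0.03979312 -0.99919278 -0.00550463] 0.4567500635130359 [ 0.54115392  1.11031301 -2.09661194]
[[,[-0.003,0.0005,0.0079,-0.04,0.02,-0.03,1],[-0.003,0.0005,0.0079,-0.04,0.02,-0.03,1],[-0.003,0.0005,0.0079,-0.04,0.02,-0.03,1],[-0.003,0.0005,0.0079,-0.04,0.02,-0.03,1],[-0.003,0.0005,0.0079,-0.04,0.02,-0.03,1],[-0.003,0.0005,0.0079,-0.04,0.02,-0.03,1],]]
```

No contact. I'll lower on.

Request:
{"method": "apply_moves", "body": {"moves": [[[-0.003, 0.001, 0.008, 0, 0, 0, 1], [-0.003, 0, 0.008, 0, 0, 0, 1], [-0.003, 0.001, 0.008, 0, 0, 0, 1], [-0.003, 0, 0.008, 0, 0, 0, 1], [-0.003, 0.001, 0.008, 0, 0, 0, 1], [-0.002, 0, 0.005, 0, 0, 0, 1], [0, 0, 0, 0, 0, 0, 1]]]}}

```text
time: 26.5
eef_pos: [0.4836, -0.3144, 0.0805]
tcp_rot: [0.984, -0.019, 0.176, 0.0]
contact_force: [-0.1, 0.1, -2.5]
opening: 0.458
```

```bash
python3 pl.py .078 2
```

```text
q [-0.868  0.123  2.104  0.406  0.717  0.461]
[ 0.48357312 -0.31444607  0.0804849 ] e 69.7541662073899 y [-0.03842392 -0.99924168 -0.00629827] 0.45759023736119553 [-0.08133485  0.13853703 -2.53695378]
[[,[-0.0005,0.0005,0.0011,-0.16,0.08,-0.07,1],[-0.0005,0.0005,0.0011,-0.16,0.08,-0.07,1],]]
```

Request:
{"method": "apply_moves", "body": {"moves": [[[-0.0005, 0, 0.001, 0, 0, 0, 1], [-0.0005, 0, 0.001, 0, 0, 0, 1], [0, 0, 0, 0, 0, 0, 1]]]}}

```text
time: 26.8
eef_pos: [0.4837, -0.315, 0.0787]
tcp_rot: [0.984, -0.02, 0.176, 0.001]
contact_force: [-0.3, -0.0, -1.7]
opening: 0.457
```

Request:
{"method": "apply_moves", "body": {"moves": [[[0, 0, 0, 0, 0, 0, -0.1], [0, 0, 0, 0, 0, 0, -0.3], [0, 0, 0, 0, 0, 0, -0.3], [0, 0, 0, 0, 0, 0, -0.3]]]}}

```text
time: 27.2
eef_pos: [0.4855, -0.3169, 0.082]
tcp_rot: [0.984, -0.019, 0.179, 0.003]
contact_force: [-0.7, 0.0, 0.1]
opening: 0.651
```

```bash
python3 bz.py 0 0 0.08 7 -0.3
```

```text
q [-0.868  0.124  2.101  0.409  0.711  0.458]
[ 0.48552582 -0.31692296  0.08202183] e 69.41456976135991 op 0.6512882963797307 [-0.72371032  0.0200738   0.05423057]
[[,[0.004,-0.0,-0.0107,0.0,0.0,0.0,-0.3],[0.004,-0.0,-0.0107,0.0,0.0,0.0,-0.3],[0.004,-0.0,-0.0107,0.0,0.0,0.0,-0.3],[0.004,-0.0,-0.0107,0.0,0.0,0.0,-0.3],[0.004,-0.0,-0.0107,0.0,0.0,0.0,-0.3],[0.004,-0.0,-0.0107,0.0,0.0,0.0,-0.3],[0.004,-0.0,-0.0107,0.0,0.0,0.0,-0.3],]]
endq [[-0.868  0.003  2.059  0.349  0.862  0.543]]
```

Released. I'll rise straight up, then back off a little so the cameras can see.

Request:
{"method": "apply_moves", "body": {"moves": [[[0.004, 0, -0.011, 0, 0, 0, -0.3], [0.004, 0, -0.011, 0, 0, 0, -0.3], [0.004, 0, -0.011, 0, 0, 0, -0.3], [0.004, 0, -0.011, 0, 0, 0, -0.3], [0.004, 0, -0.011, 0, 0, 0, -0.3], [0.006, 0, -0.016, 0, 0, 0, -0.3], [0.006, 0, -0.016, 0, 0, 0, -0.3], [0.006, -0.01, -0.016, 0, 0, 0, -0.3], [0.006, -0.02, -0.016, 0, 0, 0, -0.3], [0.006, -0.02, -0.016, 0, 0, 0, -0.3], [0, -0.02, 0, 0, 0, 0, -0.3], [0, 0, 0, 0, 0, 0, -0.3]]]}}

```text
time: 28.4
eef_pos: [0.4884, -0.2468, 0.2449]
tcp_rot: [0.983, -0.02, 0.183, 0.008]
contact_force: [-0.2, -1.0, 0.1]
opening: 0.648
```

Run:
```python
from h import *
print(cur()[0],ctrl.get_state()['contact_force'])
cw=ctrl.get_calibration('wrist');w=snap('wrist','w6')
for P in([.477,-.315,.127],[.477,-.315,.111]):print('wrist',proj('wrist',P,cw),'scene',proj('scene',P),'top',proj('top',P))
s=snap('scene','s6');t=snap('top','t6')
f=lambda im,x0,y0,x1,y1:cv2.convertScaleAbs(cv2.resize(im[y0:y1,x0:x1,::-1],(390,290),interpolation=cv2.INTER_CUBIC),alpha=1.5)
out=np.vstack([np.hstack([cv2.resize(w[:,:,::-1],(390,290)),f(s,205,150,295,217)]),np.hstack([f(s,210,140,450,318),f(t,375,180,465,247)])])
cv2.imwrite('pics/m6.png',out);print(out.shape)
```

```text
[ 0.48840747 -0.24676695  0.2448752 ] [-0.20157464 -1.01939848  0.06219352]
wrist [387.22270582 251.21719354] scene [252.0614745  176.84545461] top [405.49940989 216.40655604]
wrist [383.20338503 250.1485384 ] scene [252.76245398 178.77167296] top [404.46772144 217.10512656]
(580, 780, 3)
```

View pics/m6.png

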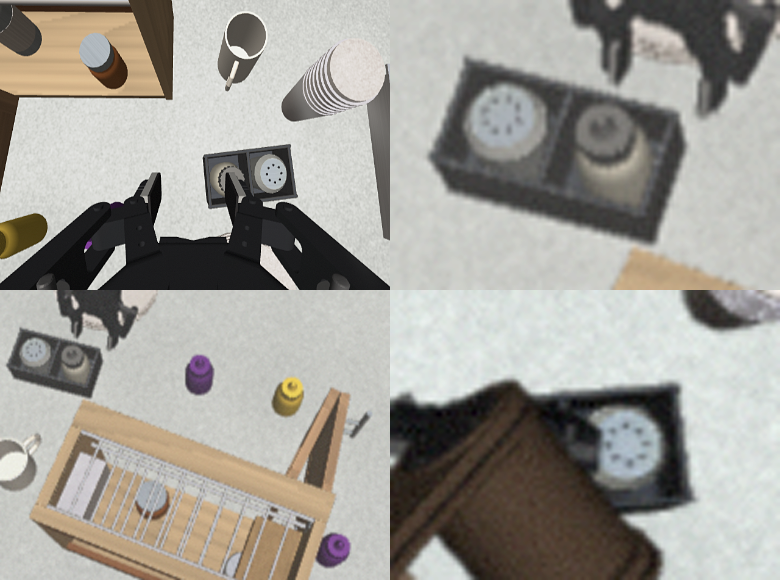

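The composite shows the bottle upright in the empty pocket, nozzle at about scene pixel (254.6,177) against (252,177) predicted for the pocket centre, or about 7 mm off. The shaker, jar, tin and mug are in place, the door stack is folded open, and the gripper is clear.

```bash
python3 -c "
from plant import ctrl
print(ctrl.sign_off())"
```

```text
the job is handed in; nothing more can be done
None
```

I've handed the job in: the bottle stands upright in the caddy's empty pocket and the door is folded open. The robot reported no verdict, so this rests on my own checks.

- **Door:** I opened it by its handle to about 1.46 rad, worked out from the gripper's position. It is still folded open in the last picture.
- **Bottle:** I brought it out upright and stood it about 70 mm in front of the opening. I then took it by the cap, lifted it about 110 mm and lowered it into the pocket, finishing at about 28 s.
- **Last checks:**
  - The bottle stands upright in the pocket. Its nozzle shows about 7 mm from my measured pocket centre, against 18 mm allowed, and the pocket centre itself is only good to about 3 mm.
  - The gripper is clear, with no contact force beyond about 1 N of sensor noise.
  - The jar, shaker, mug and cups look unmoved, as does the part of the tin in view. The turner was not in the last pictures and the plates only partly, but the arm did not go near either.
- **What went wrong on the way:**
  - On the first leaning approach, joint 5 ran into its lower limit and once read 0.237 against 0.24. I fitted the arm's kinematics and went round with joint 4 turned over instead.
  - The first reach to the bottle overshot by 7 mm. I corrected that before closing the gripper.

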